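# Load the cartridge dock and lock it for the drive

### The job

Load the sample dock for the drive: pull the locking pin out of the fork, stand it in its block, swing the gate wide open, and slide every cartridge that is on the bench, nose first, into a bay of its own until you feel it stop fully home against the end of the bay, without ramming it. Then swing the gate fully shut in front of them and push the headed pin back down through the fork and the gate's lug until its head sits on the fork. Leave the reagent bottle and the timer where they are.

Things in the scene. Friction and masses are not known exactly. Their poses are not given: they have to be found in the camera images.
- cartridge_1: white flat cartridge, 90 long (x) x 40 wide (y) x 28 mm high, 0.16 kg; dark ribbed upright grip tab at its rear, 20 (x) x 14 mm (y), centred at x = -33 mm, from 28 up to 78 mm height. Origin: centre of the underside; x points to the nose (end without tab), z up. All are alike and fit any bay, nose first, tab outside. May be absent
- cartridge_2: white flat cartridge, 90 long (x) x 40 wide (y) x 28 mm high, 0.16 kg; dark ribbed upright grip tab at its rear, 20 (x) x 14 mm (y), centred at x = -33 mm, from 28 up to 78 mm height. Origin: centre of the underside; x points to the nose (end without tab), z up. All are alike and fit any bay, nose first, tab outside. May be absent
- cartridge_3: white flat cartridge, 90 long (x) x 40 wide (y) x 28 mm high, 0.16 kg; dark ribbed upright grip tab at its rear, 20 (x) x 14 mm (y), centred at x = -33 mm, from 28 up to 78 mm height. Origin: centre of the underside; x points to the nose (end without tab), z up. All are alike and fit any bay, nose first, tab outside. May be absent
- dock: grey cartridge dock fixed to the table, about 80 mm deep, 205 mm wide and 44 mm high over its three bays, with a steel fork at its left front and the gate hinge at its right front. Origin: centre of the bays' block, on the table; x points into the bays (away from the robot), y to the dock's left, z up. The mouths of the bays are at x = -40 mm, their middles at y = -62, 0 and 62 mm
- bay_1 (a point): point on the hidden end stop of the right bay (seen from the robot), at table level, mid-width; axes as the dock's, x into the bay. Bay: straight blind tunnel along x, mouth at x = -62 mm, 43 mm wide, 31 mm high, no floor (the table), mouth sides rounded 10 mm. A cartridge that is home touches the stop with its nose: its origin is at x = -45 mm here, its tab outside
- bay_2 (a point): point on the hidden end stop of the middle bay (seen from the robot), at table level, mid-width; axes as the dock's, x into the bay. Bay: straight blind tunnel along x, mouth at x = -62 mm, 43 mm wide, 31 mm high, no floor (the table), mouth sides rounded 10 mm. A cartridge that is home touches the stop with its nose: its origin is at x = -45 mm here, its tab outside
- bay_3 (a point): point on the hidden end stop of the left bay (seen from the robot), at table level, mid-width; axes as the dock's, x into the bay. Bay: straight blind tunnel along x, mouth at x = -62 mm, 43 mm wide, 31 mm high, no floor (the table), mouth sides rounded 10 mm. A cartridge that is home touches the stop with its nose: its origin is at x = -45 mm here, its tab outside
- gate (a joint): swing gate, rad: 0 shut (the start, end stop), grows to 1.6 as its free left end swings towards the robot; stiff hinge (0.5 N m), stays where left. Over 1.4 all bays are free. Vertical hinge axis at x -76, y -118 mm in the dock frame. Bar 12 mm thick, 14 to 34 mm above the table; shut, it passes 2 mm before cartridges at home, blocked by others. Lug hole (11 mm) 268 mm from the hinge axis
- gate_post (a point): centre of the top of the gate's handle, a black upright round post 14 mm thick, standing on the outer side of the gate from 34 to 85 mm above the table; 125 mm along the gate from the hinge axis and 27 mm out from the gate's middle line
- fork_hole (a point): centre of the hole in the top face of the fork, 42 mm above the table; axes as the dock's. The fork is two steel plates 44 x 40 mm, 6 mm thick (tops at 24 and 42 mm) with vertical 11 mm holes in line; the gate's lug, 8 mm thick, lies between them (top at 34 mm) and its hole is in line when the gate is fully shut
- pin: headed locking pin, seated through fork and lug at the start, 40 g: steel shank 8 mm thick, 36 mm long with a 7 mm conical tip; flange (head) 20 mm across, 4 mm thick; on it a black flat-sided grip, 18 (x) x 14 mm (y), 44 mm high. Origin: the tip of the shank; z up along the pin. Seated, the flange rests on the fork's top plate and the origin is 36 mm below fork_hole
- pin_block: fixed aluminium block, 46 x 46 x 44 mm, to park the pin in: vertical 13 mm hole in its middle, 40 mm deep; the parked pin's flange rests on its top, its tip 8 mm above the table. Origin: centre of the underside
- reagent_c: reagent bottle with a white and green cap, 43 mm across, 86 mm high; bystander. Origin: centre of the underside
- bench_timer: small white digital timer, 58 x 66 x 19 mm, lying on the table; bystander. Origin: centre of the underside
There are look-alikes about, which are no part of the job. What is shaped like the pin_block but turquoise is not meant.

How it is judged:
By the outcome, as a careful person would: the job done as asked, in the order asked, and still so for the second after the job is handed in, with the robot touching nothing.
Of cartridge_1, cartridge_2, cartridge_3 only 2 to 3 are there at a start; the rules pass over those that are not, and their reading is None.
At some moment in a run one of cartridge_1, cartridge_2, cartridge_3 may be knocked a few centimetres aside while the robot is not near it.
It also fails if it takes over 208 s, if anything falls off the work surface, if the arm or the gripper's body presses on something with over 40 N, if the wrist force passes 120 N, or if a joint passes its speed limit or range.

### The arm

A 7-joint arm with a two-finger parallel gripper is mounted at the origin on a cart in front of the work surface, level with it; the furniture and walls round the work are solid. World frame = base frame: x ahead of the robot, y to its left, z up, the work surface at z = 0. Lengths are in m, angles in rad, forces in N, time in s.
With the tool pointing down it reaches from about 0.4 to 0.85 m from the base axis. Payload 6.9 kg.
Tool frame: the origin (TCP) lies midway between the tips of the shut fingers; the grasp point (between the pads) lies 19 mm behind it (ctrl.pinch_z is the z of the grasp point in the tool frame, in m); z points along the fingers, y is the direction in which the jaws open and shut (so a half turn about z gives the same grasp; the last joint's range is limited). The gripper opens to 85 mm and grips with 20 to 120 N. Pads are 22 mm wide; open, the fingers measure 114 mm over their backs; the gripper's body (76 mm by 85 mm) begins 54 mm behind the grasp point. The pads swing forward as they close: fully open they stand 13 mm farther back than shut.
Start: joints at [-1.123, 0.507, -0.238, 1.5, 0.126, 1.149, -0.155], TCP at [0.21, 0.589, 0.202] pointing down, gripper open.
Joint ranges: [-3.08, 3.08], [-0.24, 2.05], [-1.43, 1.35], [0, 2.5], [-1.52, 4.66], [0.17, 1.96], [-2.89, 2.89]. Speed limits (rad/s): [2.39, 2.39, 3.14, 3.14, 3.14, 3.14, 3.14].

### API

Orientations are given as a 3x3 rotation matrix whose columns are the frame's x, y, z axes.
In Python, from bench import ctrl gives the robot as it stands.
- The arm moves only by the tool drive_tool, never from a script. Its argument "moves" is one flat list of numbers, 7 for each row, row after row: the turn, a rotation vector about the tool's x, y, z in rad, then the shift along the tool's x, y, z in m, then the finger opening in m, from 0 to 0.0854. In form: [rx, ry, rz, tx, ty, tz, claw, rx, ry, rz, tx, ty, tz, claw, ...]. A call has 1 to 20 rows; each row is the pose to reach, as a shift and turn from the pose measured when the call began, along the tool's axes at that moment; what a row does not reach only later rows make up. A row lasts 1/10 s, in which the tool goes at most 50 mm and 8.59 degrees, less where a joint would pass 70% of its speed; a pose out of reach is approached as far as the arm can. A call with a gripper value outside its range is refused whole. The fingers move at their own pace and stop on an object; the grip force is fixed at half the most. Time passes only in rows, so rows that repeat a pose let the fingers close. It gives the time, the measured TCP pose, the force and the opening at its end, in the units of the state.
- ctrl.get_state(): the state, without advancing time (a new reading comes with each control period).
- ctrl.get_image(name): name is "scene" or "top"; returns a dict with "frame" (384x512x3 uint8, red, green, blue), "z_map" (384x512 float32, m along the optical axis (not along the pixel's ray), 0 where there is no reading), "fx", "fy", "cx", "cy" (pixels), "R" (3x3) and "t" (3): a world point X has camera coordinates R X + t. Camera axes: x right, y down, z forward; pixel columns grow to the right and rows downward; lengths in m; the calibration is good to about 2 mm. A picture is of the moment at which its call begins.
- ctrl.finish_job(): hands the job in, once; it reports no verdict.
The state is a dict: "time_s": time; "joint_pos": joint angles; "joint_vel": joint speeds; "tau": joint torques, N m; "eef_pos": TCP position; "tool_rot": TCP orientation; "force": force on the tool from outside, world axes, zero at the start; "ft_torque": the same for the moment, N m; "opening": opening from 0.0 (shut) to 1.0 (fully open).
Only numpy, scipy, OpenCV 4.12 (cv2) and the standard library are available. Lean on these libraries where they do the work, as an engineer would, in place of code of your own. Each camera call takes 0.05 s, during which the arm holds its last target. There are 200 camera calls.

## Working session

There is one attempt and no reset: what is moved stays moved. The work goes in short steps, Python scripts to look and compute and a tool call to move; the robot and the scene stay as the last step left them, time stands still between calls to the robot, and variables do not carry over. Pictures are saved under pics/ and viewed, about 12 in all and at most 16, crops included, and the job is handed in when it is done.

Besides the shell and the picture viewer there is one more tool, called after ">>>" as name(argument=value, ...), one argument or row to a line, values as JSON. drive_tool: Moves the arm, as the interface text tells. Its arguments: {"type":"object","properties":{"moves":{"type":"array","items":{"type":"number"}}},"required":["moves"]}

```bash
mkdir -p pics; ls; cat > h.py <<'E'
import numpy as np, cv2
from bench import ctrl
def grab(n):
    return ctrl.get_image(n)
def cloud(im):
    z=im["z_map"]; v,u=np.indices(z.shape)
    c=np.stack([(u-im["cx"])/im["fx"]*z,(v-im["cy"])/im["fy"]*z,z],-1)
    return (c-im["t"])@im["R"]
def ray(im,u,v,h):
    d=im["R"].T@np.array([(u-im["cx"])/im["fx"],(v-im["cy"])/im["fy"],1]); o=-im["R"].T@im["t"]
    return o+d*(h-o[2])/d[2]
def save(im,name,box=None,s=1):
    f=im["frame"][:,:,::-1]
    if box: f=f[box[1]:box[3],box[0]:box[2]]
    cv2.imwrite("pics/"+name,cv2.resize(f,None,fx=s,fy=s,interpolation=cv2.INTER_CUBIC))
E
python3 - <<'E'
from h import *
import pickle
for n in("top","scene"):
    im=grab(n); save(im,n+"1.png",s=1.5); pickle.dump(im,open(n+".pkl","wb"))
    print(n,im["fx"],im["R"].round(3).tolist(),im["t"], -im["R"].T@im["t"])
s=ctrl.get_state(); print(s)
E
```

```text
pics
top 457.22993895233515 [[-0.432, -0.902, 0.004], [-0.817, 0.39, -0.424], [0.381, -0.187, -0.906]] [0.24991864 0.51852596 1.5043942 ] [-0.04068677  0.30372883  1.58133607]
scene 410.40589623626664 [[0.413, -0.911, -0.006], [-0.67, -0.299, -0.679], [0.617, 0.284, -0.734]] [-0.25402246  0.41322182  1.16504043] [-0.33667452 -0.4384535   1.13446361]
{'time_s': 0.1, 'joint_pos': array([-1.12252818,  0.50827944, -0.23754326,  1.50102305,  0.12569402,
        1.14889482, -0.15482149]), 'joint_vel': array([-8.85547956e-05, -5.72139996e-04, -1.35058890e-04, -2.45702923e-03,
        1.03307273e-03,  1.78642311e-03, -9.56767970e-04]), 'tau': array([-5.38534310e-03, -6.21837187e+01, -2.19486974e+00, -2.50209314e+01,
        1.24953291e-02,  7.78932270e-03,  3.71883218e-06]), 'eef_pos': array([0.20995552, 0.58815792, 0.20140449]), 'tool_rot': array([[-9.41826887e-01,  3.36097951e-01, -5.30504435e-04],
       [ 3.36098370e-01,  9.41825650e-01, -1.52695050e-03],
       [-1.35622514e-05, -1.61642471e-03, -9.99998693e-01]]), 'force': array([ 0.34656022, -0.19491648, -0.43501615]), 'ft_torque': array([-0.01516715, -0.01256012,  0.01736685]), 'opening': 1.003040602564642}
```

View pics/top1.png

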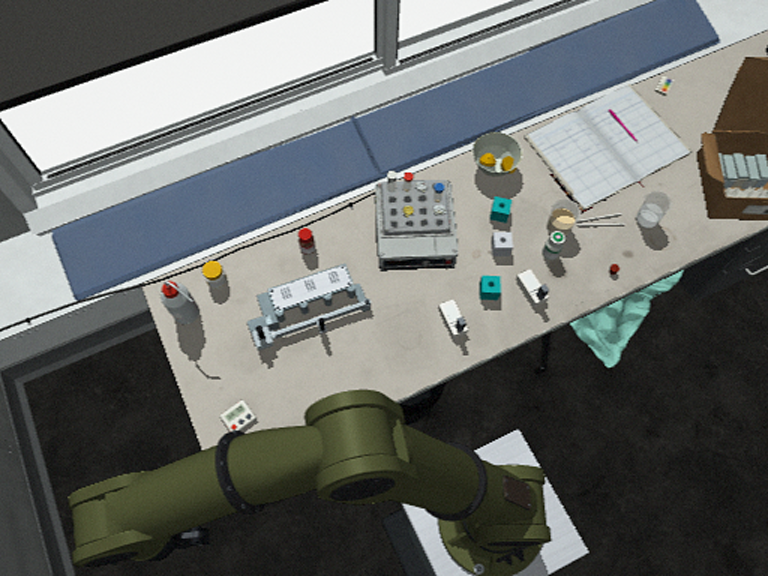

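View pics/scene1.png

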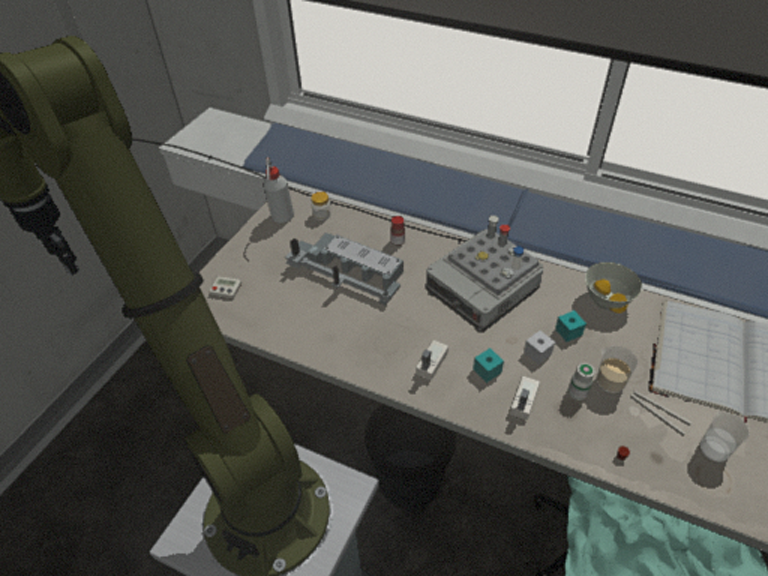

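Top view (768x576 scale): two cartridges at (454,318) and (533,287), tabs towards the robot; dock at (312,300), pin (257,330), post (322,325), grey block (502,241), bottle (556,242), timer (238,417). The scene view agrees.

```bash
python3 - <<'E'
from h import *
import pickle
T=pickle.load(open("top.pkl","rb"));S=pickle.load(open("scene.pkl","rb"))
PT=cloud(T);PS=cloud(S)
def reg(P,im,u,v,r,lo,hi,name,col=None):
    u=int(u/1.5);v=int(v/1.5)
    p=P[v-r:v+r+1,u-r:u+r+1].reshape(-1,3);f=im["frame"][v-r:v+r+1,u-r:u+r+1].reshape(-1,3).astype(int)
    m=(p[:,2]>lo)&(p[:,2]<hi)
    if col is not None: m&=col(f)
    q=p[m]
    if len(q)<4: print(name,"few",len(q));return
    rect=cv2.minAreaRect((q[:,:2]*1000).astype(np.float32))
    print(name,len(q),"med",np.median(q,0).round(4),"zmax",q[:,2].max().round(3),"rect",np.round(rect[0],1),np.round(rect[1],1),round(rect[2],1))
w=lambda f:f.min(1)>130
d=lambda f:f.max(1)<90
for P,im,pts in((PT,T,dict(c1=(454,318),c2=(533,287),blk=(502,241),pin=(257,330),post=(322,325),dock=(312,285),timer=(238,417),bot=(556,240))),
             (PS,S,dict(c1=(433,360),c2=(525,398),blk=(539,345),pin=(295,247),post=(336,275),dock=(360,255),timer=(225,288),bot=(584,375)))):
    for k in("c1","c2"): 
        reg(P,im,*pts[k],20,.018,.036,k+" body",w); reg(P,im,*pts[k],20,.055,.09,k+" tab")
    reg(P,im,*pts["blk"],12,.034,.052,"blk")
    reg(P,im,*pts["pin"],12,.07,.1,"pin"); reg(P,im,*pts["post"],8,.07,.1,"post")
    reg(P,im,*pts["dock"],36,.038,.052,"dock"); reg(P,im,*pts["timer"],16,.012,.03,"timer"); reg(P,im,*pts["bot"],10,.08,.1,"bottle")
f=T["frame"][160:245,155:255,::-1]; a=cv2.resize(f,None,fx=6,fy=6,interpolation=cv2.INTER_CUBIC); cv2.imwrite("pics/dockT.png",a)
E
```

```text
c1 body 185 med [ 0.4626 -0.1439  0.0272] zmax 0.035 rect [ 453.6 -146.1] [39.1 90.9] 86.1
c1 tab 34 med [ 0.4195 -0.1418  0.0749] zmax 0.085 rect [ 420.4 -144.5] [14.5 20.2] 85.7
c2 body 172 med [ 0.4509 -0.3624  0.0268] zmax 0.035 rect [ 442.9 -367.4] [91.8 39.1] 1.6
c2 tab 38 med [ 0.4078 -0.3638  0.0734] zmax 0.082 rect [ 408.8 -366.2] [17.1 22.1] 87.1
blk 133 med [ 0.5794 -0.3565  0.0427] zmax 0.051 rect [ 580.5 -356.3] [46.8 48. ] 63.9
pin 26 med [0.5984 0.295  0.0861] zmax 0.097 rect [600.7 294.8] [12.8 19.8] 84.6
post 16 med [0.5594 0.1554 0.0823] zmax 0.091 rect [561.3 154.9] [11.2 11.7] 62.8
dock 1096 med [0.6643 0.1616 0.0428] zmax 0.052 rect [672.7 174.3] [237.6 276.3] 7.0
timer 222 med [0.4533 0.4171 0.0158] zmax 0.023 rect [453.4 418.5] [57.6 65.1] 10.6
bottle 63 med [ 0.5126 -0.4659  0.0838] zmax 0.095 rect [ 514.1 -465. ] [32.9 38.6] 29.9
c1 body 164 med [ 0.4621 -0.1558  0.027 ] zmax 0.034 rect [ 452.4 -149.2] [39.  87.1] 85.4
c1 tab 44 med [ 0.4117 -0.1483  0.0739] zmax 0.081 rect [ 417.7 -147. ] [23.9 14.4] 1.9
c2 body 203 med [ 0.4491 -0.3727  0.0268] zmax 0.034 rect [ 439.7 -369.2] [90.6 38.7] 0.5
c2 tab 45 med [ 0.3993 -0.3697  0.0745] zmax 0.079 rect [ 404.2 -369.9] [22.2 13.9] 0.8
blk 173 med [ 0.5738 -0.359   0.0424] zmax 0.049 rect [ 576.3 -359.8] [47.3 50.8] 64.1
pin 30 med [0.595  0.2911 0.0843] zmax 0.094 rect [598.8 291.5] [17.4 20.2] 76.8
post 15 med [0.5559 0.1512 0.0812] zmax 0.087 rect [558.6 150.8] [11.4 10.1] 25.1
dock 878 med [0.663  0.1486 0.0424] zmax 0.052 rect [692.7 176.1] [342.3 264.4] 22.3
timer 168 med [0.4494 0.4125 0.0157] zmax 0.023 rect [451.2 415.4] [59.4 66.4] 10.0
bottle 90 med [ 0.5067 -0.4691  0.0838] zmax 0.089 rect [ 507.3 -469.3] [36.6 33.6] 86.9
```

View pics/dockT.png

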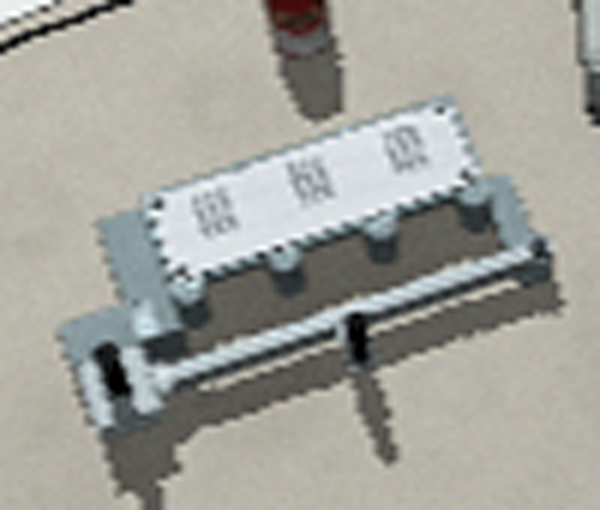

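The crop shows the dock: fork with pin at left front (115,370 in the crop), gate bar shut running to the hinge at (540,245), post at (357,335), and three open bays. Next I get the dock's yaw and the first move.

```bash
cat >> h.py <<'E'
from scipy.spatial.transform import Rotation as Ro
def plan(xyz,yaw,s=None):
    """tool pointing down, tool y axis at world angle yaw (deg); prints the row"""
    s=s or ctrl.get_state(); R=s["tool_rot"]; a=np.radians(yaw)
    y=np.array([np.cos(a),np.sin(a),0]); z=np.array([0,0,-1.]); G=np.c_[np.cross(y,z),y,z]
    print("row",Ro.from_matrix(R.T@G).as_rotvec().round(4).tolist(),(R.T@(np.array(xyz)-s["eef_pos"])).round(4).tolist())
def st():
    s=ctrl.get_state(); R=s["tool_rot"]
    print("t",round(s["time_s"],2),"pos",s["eef_pos"].round(4),"yaw",round(np.degrees(np.arctan2(R[1,1],R[0,1])),2),"F",s["force"].round(1),"open",round(s["opening"]*85.4,1),"q",s["joint_pos"].round(2))
E
python3 - <<'E'
from h import *
import pickle
for n in("top","scene"):
    im=pickle.load(open(n+".pkl","rb"));P=cloud(im);f=im["frame"].astype(int)
    # dock top plate: bright, height 38-50mm, near dock
    m=(P[...,2]>.036)&(P[...,2]<.052)&(P[...,0]>.6)&(P[...,0]<.8)&(P[...,1]>.03)&(P[...,1]<.27)
    cm=m.astype(np.uint8); k,l,stt,c=cv2.connectedComponentsWithStats(cm); i=1+stt[1:,4].argmax()
    q=P[l==i]; r=cv2.minAreaRect((q[:,:2]*1000).astype(np.float32)); print(n,r,len(q))
    # gate bar 
    m=(P[...,2]>.028)&(P[...,2]<.040)&(P[...,0]>.555)&(P[...,0]<.62)&(P[...,1]>.07)&(P[...,1]<.24)&(abs(P[...,1]-.153)>.02)
    q=P[m]; 
    if len(q)>5: print(cv2.fitLine((q[:,:2]*1000).astype(np.float32),cv2.DIST_HUBER,0,.01,.01).ravel(),len(q))
plan((.5995,.293,.16),85); st()
E
```

```text
top ((666.1536254882812, 153.2447052001953), (96.33812713623047, 233.10923767089844), 0.5827195644378662) 1079
[8.7252945e-02 9.9618620e-01 5.8860437e+02 1.5171225e+02] 106
scene ((661.99853515625, 150.69017028808594), (95.02058410644531, 238.6068115234375), 0.4305168390274048) 826
[9.7550176e-02 9.9523062e-01 5.8494391e+02 1.5329871e+02] 96
row [-0.0016, -0.0002, -0.2555] [-0.4661, -0.147, 0.0416]
t 0.1 pos [0.21   0.5882 0.2014] yaw 70.36 F [ 0.3 -0.2 -0.4] open 85.7 q [-1.12  0.51 -0.24  1.5   0.13  1.15 -0.15]
```

>>> drive_tool(
  moves=[0,0,-0.25,-0.466,-0.147,0.03,0.06,0,0,-0.25,-0.466,-0.147,0.03,0.06,0,0,-0.25,-0.466,-0.147,0.03,0.06,0,0,-0.25,-0.466,-0.147,0.03,0.06,0,0,-0.25,-0.466,-0.147,0.03,0.06,0,0,-0.25,-0.466,-0.147,0.03,0.06,0,0,-0.25,-0.466,-0.147,0.03,0.06,0,0,-0.25,-0.466,-0.147,0.03,0.06,0,0,-0.25,-0.466,-0.147,0.03,0.06,0,0,-0.25,-0.466,-0.147,0.03,0.06,0,0,-0.25,-0.466,-0.147,0.03,0.06,0,0,-0.25,-0.466,-0.147,0.03,0.06,0,0,-0.25,-0.466,-0.147,0.03,0.06,0,0,-0.25,-0.466,-0.147,0.03,0.06],
)

```text
time_s: 1.5
eef_pos: [0.5982, 0.2947, 0.1719]
tool_rot: [[-0.996, 0.09, -0.001], [0.09, 0.996, -0.001], [0.001, -0.001, -1.0]]
force: [0.2, -0.0, 0.2]
opening: 0.7
```

```bash
python3 -c "
from h import *
st(); plan((.5998,.293,.054),84.7)"
```

```text
t 1.5 pos [0.5982 0.2947 0.1719] yaw 84.83 F [ 0.2 -0.   0.2] open 59.8 q [-0.35  0.6  -0.25  1.42  0.15  1.14  0.86]
row [-0.0009, -0.0008, 0.0023] [-0.0019, -0.0014, 0.1179]
```

>>> drive_tool(
  moves=[0,0,0.002,-0.002,-0.0015,0.05,0.05,0,0,0.002,-0.002,-0.0015,0.09,0.04,0,0,0.002,-0.002,-0.0015,0.118,0.035,0,0,0.002,-0.002,-0.0015,0.118,0.03,0,0,0.002,-0.002,-0.0015,0.118,0.03,0,0,0.002,-0.002,-0.0015,0.118,0.03],
)

```text
time_s: 2.1
eef_pos: [0.6009, 0.2943, 0.0562]
tool_rot: [[-0.996, 0.091, 0.002], [0.091, 0.996, 0.001], [-0.002, 0.001, -1.0]]
force: [0.8, 0.1, 0.0]
opening: 0.354
```

```bash
python3 -c "
from h import *
st(); im=grab('scene'); save(im,'s2.png',(160,110,300,220),5)"
```

```text
t 2.1 pos [0.6009 0.2943 0.0562] yaw 84.76 F [0.8 0.1 0. ] open 30.2 q [-0.36  0.71 -0.23  1.55  0.19  0.9   0.82]
```

View pics/s2.png

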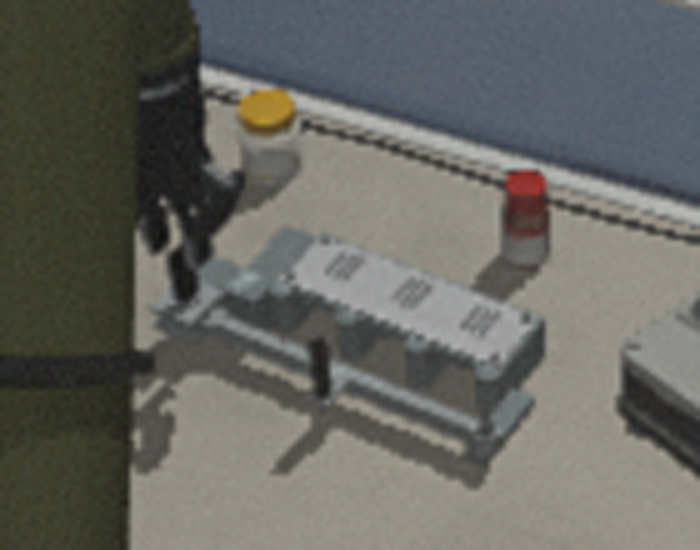

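The fingers stand around the pin's grip at crop (185,270); no contact force. Close.

>>> drive_tool(
  moves=[0,0,0,0,-0.001,0.001,0.02,0,0,0,0,-0.001,0.001,0.015,0,0,0,0,-0.001,0.001,0.005,0,0,0,0,-0.001,0.001,0.005,0,0,0,0,-0.001,0.001,0.005,0,0,0,0,-0.001,0.001,0.005],
)

```text
time_s: 2.75
eef_pos: [0.6018, 0.2936, 0.0568]
tool_rot: [[-0.996, 0.092, 0.005], [0.092, 0.996, 0.002], [-0.004, 0.003, -1.0]]
force: [-0.9, 0.6, 7.0]
opening: 0.132
```

```bash
python3 -c "
from h import *
st()"
```

```text
t 2.75 pos [0.6018 0.2936 0.0568] yaw 84.74 F [-0.9  0.6  7. ] open 11.3 q [-0.36  0.7  -0.23  1.56  0.19  0.9   0.83]
```

>>> drive_tool(
  moves=[0,0,0,0,0,-0.01,0.005,0,0,0,0,0,-0.02,0.005,0,0,0,0,0,-0.03,0.005,0,0,0,0,0,-0.04,0.005,0,0,0,0,0,-0.05,0.005,0,0,0,0,0,-0.06,0.005,0,0,0,0,0,-0.1,0.005,0,0,0,0,0,-0.15,0.005,0,0,0,0,0,-0.17,0.005,0,0,0,0,0,-0.17,0.005],
)

```text
time_s: 3.75
eef_pos: [0.6025, 0.2943, 0.2316]
tool_rot: [[-0.996, 0.092, 0.011], [0.092, 0.996, 0.006], [-0.011, 0.007, -1.0]]
force: [0.1, -0.5, -0.9]
opening: 0.131
```

```bash
python3 -c "
from h import *
st(); im=grab('top'); save(im,'t3.png',(140,130,300,240),5)
plan((.48,.1,.23),84.7);plan((.578,-.358,.20),84.7)"
```

```text
t 3.75 pos [0.6025 0.2943 0.2316] yaw 84.74 F [ 0.1 -0.5 -0.9] open 11.2 q [-0.35  0.56 -0.25  1.33  0.14  1.26  0.87]
row [0.0046, 0.0073, 0.0007] [0.1033, -0.204, -0.0028]
row [0.0046, 0.0073, 0.0007] [-0.0361, -0.6512, 0.0261]
```

View pics/t3.png

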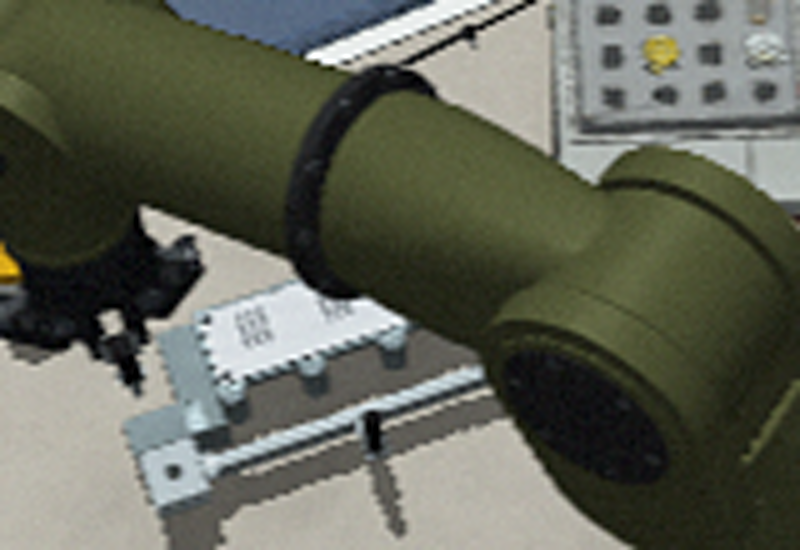

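Fork hole now visible and empty at crop (173,470), full frame (174.6,224); the pin is in the gripper at (125,370).

>>> drive_tool(
  moves=[0.0046,0.0073,0,0.103,-0.204,-0.003,0.005,0.0046,0.0073,0,0.103,-0.204,-0.003,0.005,0.0046,0.0073,0,0.103,-0.204,-0.003,0.005,0.0046,0.0073,0,0.103,-0.204,-0.003,0.005,0.0046,0.0073,0,0.103,-0.204,-0.003,0.005,0.0046,0.0073,0,-0.036,-0.651,0.026,0.005,0.0046,0.0073,0,-0.036,-0.651,0.026,0.005,0.0046,0.0073,0,-0.036,-0.651,0.026,0.005,0.0046,0.0073,0,-0.036,-0.651,0.026,0.005,0.0046,0.0073,0,-0.036,-0.651,0.026,0.005,0.0046,0.0073,0,-0.036,-0.651,0.026,0.005,0.0046,0.0073,0,-0.036,-0.651,0.026,0.005,0.0046,0.0073,0,-0.036,-0.651,0.026,0.005,0.0046,0.0073,0,-0.036,-0.651,0.026,0.005,0.0046,0.0073,0,-0.036,-0.651,0.026,0.005,0.0046,0.0073,0,-0.036,-0.651,0.026,0.005,0.0046,0.0073,0,-0.036,-0.651,0.026,0.005,0.0046,0.0073,0,-0.036,-0.651,0.026,0.005,0.0046,0.0073,0,-0.036,-0.651,0.026,0.005],
)

```text
time_s: 5.7
eef_pos: [0.5782, -0.356, 0.2003]
tool_rot: [[-0.996, 0.089, 0.0], [0.089, 0.996, 0.001], [0.0, 0.001, -1.0]]
force: [-0.6, -0.1, -0.7]
opening: 0.129
```

```bash
python3 - <<'E'
from h import *
import pickle
st()
T=pickle.load(open("top.pkl","rb"));S=pickle.load(open("scene.pkl","rb"))
print("fork",ray(T,174.6-.4,224-.4,.042))
# hole of the block: dark blob in the top face, both views (first pictures)
for im,u,v in((T,334.5,160.5),(S,359.5,227)):
    g=cv2.cvtColor(im["frame"],cv2.COLOR_RGB2GRAY).astype(float)
    w=g[int(v)-7:int(v)+8,int(u)-7:int(u)+8]; print(w.astype(int))
im=grab("scene"); save(im,"s4.png",(300,170,420,270),6)
plan((.578,-.358,.20),84.7)
E
```

```text
t 5.7 pos [ 0.5782 -0.356   0.2003] yaw 84.87 F [-0.6 -0.1 -0.7] open 11.0 q [ 0.58  0.59 -0.11  1.34  0.07  1.21  1.94]
fork [0.60288852 0.29360091 0.042     ]
[[175 177 179 179 183 132  84  86  86  84  80  86  84 146 176]
 [172 172 181 184 185 185 190 186 189 190 147 113 117 159 179]
 [173 150 181 211 207 210 208 211 209 214 212 213 213 206 187]
 [176 146 182 213 206 208 208 209 208 209 210 210 208 205 187]
 [161 103 171 211 210 207 205 212 215 212 207 210 211 206 188]
 [138  78 170 214 208 209 189 138 126 178 207 212 213 212 192]
 [143  76 176 217 214 214 150  75  74  95 178 213 209 207 189]
 [129  68 143 196 206 207 162  88  70  80 164 205 207 207 191]
 [127  63 140 196 208 207 206 159 119 159 198 208 205 210 195]
 [129  65 142 198 210 204 208 211 213 213 206 209 206 208 194]
 [141  80 114 187 206 206 205 205 208 206 206 210 203 206 200]
 [139  82 115 191 214 211 211 214 211 211 212 210 210 212 203]
 [138  79  97 110 109 104 107 108 102 106 104 103 105 101 117]
 [161 101  80  77  80  77  79  78  73  77  76  74  78  75 129]
 [144  95  78  83  80  82  82  82  79  80  81  83  84  79
[... 307 characters left out ...]
5 164 149 113]
 [150 163 161 160 161 165 162 149 147 161 165 165 166 168 156]
 [161 163 164 163 161 163 134 102 101 113 143 163 164 169 167]
 [153 163 163 161 159 161 112  80  76  78 121 162 168 167 168]
 [111 150 163 162 161 161 136 103  88  80 116 160 172 168 167]
 [ 77 112 151 158 164 165 166 152 128 126 157 166 166 171 174]
 [ 68  76  96 128 156 163 167 166 165 166 169 165 166 164 163]
 [ 80  74  73  81 127 159 164 165 168 164 166 166 163 144 110]
 [ 80  78  75  72  80 110 153 170 170 166 171 162 130  90  75]
 [ 80  77  76  72  71  78 112 150 169 167 160 129  90  75  78]
 [ 77  77  77  77  74  76  77 100 148 158 117  83  80  76  81]]
row [0.0003, 0.0003, 0.0027] [0.0001, -0.0018, 0.0005]
```

View pics/s4.png

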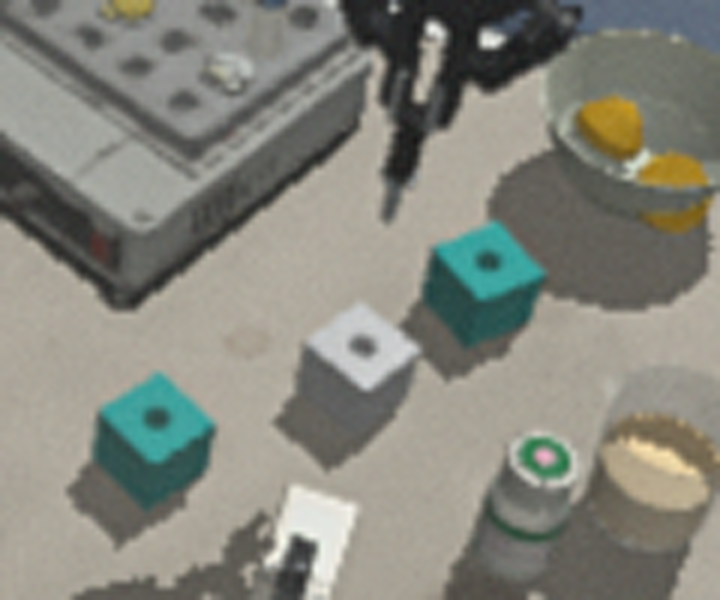

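```bash
python3 - <<'E'
from h import *
import pickle
T=pickle.load(open("top.pkl","rb"));S=pickle.load(open("scene.pkl","rb"))
a=ray(T,335.1,159.6,.044);b=ray(S,360.2,227.5,.044);print(a,b)
# scene-camera bias check: seen pin tip px (crop 388,218)
print("tip seen by scene",ray(S,300+388/6-.4,170+218/6-.4,.1495), ctrl.get_state()["eef_pos"])
E
```

```text
[ 0.58035125 -0.35880002  0.044     ] [ 0.57610382 -0.36103094  0.044     ]
tip seen by scene [ 0.57841441 -0.35641276  0.1495    ] [ 0.57827787 -0.35625662  0.20051699]
```

>>> drive_tool(
  moves=[0,0,0,0,-0.004,0.04,0.005,0,0,0,0,-0.004,0.08,0.005,0,0,0,0,-0.004,0.097,0.005,0,0,0,0,-0.004,0.099,0.005,0,0,0,0,-0.004,0.099,0.005],
)

```text
time_s: 6.25
eef_pos: [0.5784, -0.3597, 0.1021]
tool_rot: [[-0.996, 0.089, 0.001], [0.089, 0.996, 0.0], [-0.001, 0.0, -1.0]]
force: [-0.2, 0.3, 0.6]
opening: 0.128
```

```bash
python3 - <<'E'
from h import *
st()
A=grab("scene");B=grab("top")
a=cv2.resize(A["frame"][205:250,335:385,::-1],None,fx=8,fy=8,interpolation=cv2.INTER_CUBIC)
b=cv2.resize(B["frame"][130:175,310:360,::-1],None,fx=8,fy=8,interpolation=cv2.INTER_CUBIC)
cv2.imwrite("pics/ab5.png",np.hstack([a,b]))
plan((.578,-.360,.075),84.7)
E
```

```text
t 6.25 pos [ 0.5784 -0.3597  0.1021] yaw 84.9 F [-0.2  0.3  0.6] open 10.9 q [ 0.58  0.67 -0.11  1.47  0.08  1.    1.94]
row [-0.0009, 0.003, 0.003] [0.0012, 0.0004, 0.0284]
```

View pics/ab5.png

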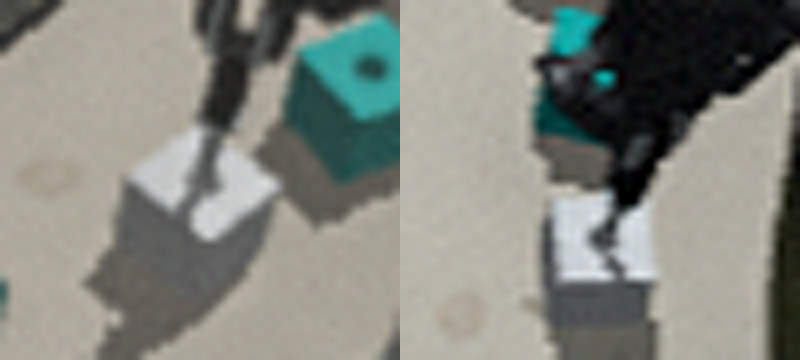

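In both views (tip at 205,180 left and 603,238 right) the tip points at the hole. Lowering slowly.

>>> drive_tool(
  moves=[0,0,0,0.001,0,0.006,0.005,0,0,0,0.001,0,0.012,0.005,0,0,0,0.001,0,0.018,0.005,0,0,0,0.001,0,0.022,0.005,0,0,0,0.001,0,0.022,0.005],
)

```text
time_s: 6.85
eef_pos: [0.5776, -0.3601, 0.0804]
tool_rot: [[-0.996, 0.089, 0.002], [0.089, 0.996, -0.0], [-0.002, -0.0, -1.0]]
force: [-0.0, -0.0, -0.8]
opening: 0.131
```

Tip is in the hole with no force. On to seat (TCP z ≈ 0.059).

>>> drive_tool(
  moves=[0,0,0,0,0,0.006,0.005,0,0,0,0,0,0.012,0.005,0,0,0,0,0,0.016,0.005,0,0,0,0,0,0.018,0.005,0,0,0,0,0,0.02,0.005,0,0,0,0,0,0.021,0.005],
)

```text
time_s: 7.45
eef_pos: [0.5776, -0.3601, 0.0592]
tool_rot: [[-0.996, 0.089, 0.001], [0.089, 0.996, -0.0], [-0.001, -0.0, -1.0]]
force: [0.1, -0.7, -0.3]
opening: 0.132
```

>>> drive_tool(
  moves=[0,0,0,0,0,0,0.02,0,0,0,0,0,0,0.04,0,0,0,0,0,0,0.04,0,0,0,0,0,0,0.04,0,0,0,0,0,-0.03,0.04,0,0,0,0,0,-0.06,0.04,0,0,0,0,0,-0.1,0.04,0,0,0,0,0,-0.14,0.04,0,0,0,0,0,-0.14,0.04],
)

```text
time_s: 8.35
eef_pos: [0.5802, -0.3616, 0.2061]
tool_rot: [[-0.996, 0.09, 0.011], [0.09, 0.996, -0.006], [-0.011, -0.005, -1.0]]
force: [1.2, -0.7, 0.8]
opening: 0.469
```

```bash
python3 - <<'E'
from h import *
st(); im=grab("scene");P=cloud(im)
m=(P[...,0]>.55)&(P[...,0]<.61)&(P[...,1]>-.385)&(P[...,1]<-.33)&(P[...,2]>.05)&(P[...,2]<.13); q=P[m]
print("pin parked",len(q),np.median(q,0),q[:,2].max())
plan((.56,.153,.2),-5.3); plan((.45,-.1,.2),-5.3)
E
```

```text
t 8.35 pos [ 0.5802 -0.3616  0.2061] yaw 84.86 F [ 1.2 -0.7  0.8] open 40.1 q [ 0.58  0.59 -0.11  1.33  0.07  1.21  1.95]
pin parked 55 [ 0.5688294  -0.36054039  0.07633384] 0.09453097359778917
row [0.0035, 0.0082, 1.5736] [0.0649, 0.5102, 0.0009]
row [0.0035, 0.0082, 1.5736] [0.1518, 0.2484, 0.0011]
```

>>> drive_tool(
  moves=[0.0035,0.0082,1.5736,0.065,0.51,0.001,0.04,0.0035,0.0082,1.5736,0.065,0.51,0.001,0.04,0.0035,0.0082,1.5736,0.065,0.51,0.001,0.04,0.0035,0.0082,1.5736,0.065,0.51,0.001,0.04,0.0035,0.0082,1.5736,0.065,0.51,0.001,0.04,0.0035,0.0082,1.5736,0.065,0.51,0.001,0.04,0.0035,0.0082,1.5736,0.065,0.51,0.001,0.04,0.0035,0.0082,1.5736,0.065,0.51,0.001,0.04,0.0035,0.0082,1.5736,0.065,0.51,0.001,0.04,0.0035,0.0082,1.5736,0.065,0.51,0.001,0.04,0.0035,0.0082,1.5736,0.065,0.51,0.001,0.04,0.0035,0.0082,1.5736,0.065,0.51,0.001,0.04,0.0035,0.0082,1.5736,0.065,0.51,0.001,0.04,0.0035,0.0082,1.5736,0.065,0.51,0.001,0.04,0.0035,0.0082,1.5736,0.065,0.51,0.001,0.04,0.0035,0.0082,1.5736,0.065,0.51,0.001,0.04],
)

```text
time_s: 10.0
eef_pos: [0.5602, 0.1513, 0.2]
tool_rot: [[0.094, 0.996, 0.0], [0.996, -0.094, -0.0], [-0.0, 0.0, -1.0]]
force: [-0.1, -0.4, 0.1]
opening: 0.472
```

```bash
python3 - <<'E'
from h import *
st(); plan((.560,.153,.05),-5.3)
E
```

```text
t 10.0 pos [0.5602 0.1513 0.2   ] yaw -5.4 F [-0.1 -0.4  0.1] open 40.3 q [-0.45  0.44  0.22  1.63 -0.1   1.08 -0.3 ]
row [0.0002, 0.0002, -0.0017] [0.0017, -0.0004, 0.15]
```

>>> drive_tool(
  moves=[0,0,0,0.0017,0,0.05,0.04,0,0,0,0.0017,0,0.1,0.04,0,0,0,0.0017,0,0.14,0.04,0,0,0,0.0017,0,0.15,0.03,0,0,0,0.0017,0,0.15,0.02,0,0,0,0.0017,0,0.15,0.01,0,0,0,0.0017,0,0.15,0.005,0,0,0,0.0017,0,0.15,0.005,0,0,0,0.0017,0,0.15,0.005],
)

```text
time_s: 10.9
eef_pos: [0.5614, 0.1526, 0.0512]
tool_rot: [[0.094, 0.996, 0.003], [0.996, -0.094, -0.0], [0.0, 0.003, -1.0]]
force: [2.6, -3.2, -2.6]
opening: 0.108
```

```bash
python3 - <<'E'
from h import *
st()
h=np.array([-.125,.027])
out=[]
for i in range(1,21):
    th=i*1.5/20; c,s=np.cos(-th),np.sin(-th); p=h+np.array([[c,-s],[s,c]])@-h
    out+=[0,0,round(-th,3),round(p[0],4),round(p[1],4),0,0.005]
print(out)
E
```

```text
t 10.9 pos [0.5614 0.1526 0.0512] yaw -5.42 F [ 2.6 -3.2 -2.6] open 9.2 q [-0.42  0.6   0.18  1.81 -0.15  0.74 -0.26]
[0, 0, -0.075, np.float64(-0.0024), np.float64(-0.0093), 0, 0.005, 0, 0, -0.15, np.float64(-0.0054), np.float64(-0.0184), 0, 0.005, 0, 0, -0.225, np.float64(-0.0092), np.float64(-0.0272), 0, 0.005, 0, 0, -0.3, np.float64(-0.0136), np.float64(-0.0357), 0, 0.005, 0, 0, -0.375, np.float64(-0.0186), np.float64(-0.0439), 0, 0.005, 0, 0, -0.45, np.float64(-0.0242), np.float64(-0.0517), 0, 0.005, 0, 0, -0.525, np.float64(-0.0304), np.float64(-0.059), 0, 0.005, 0, 0, -0.6, np.float64(-0.0371), np.float64(-0.0659), 0, 0.005, 0, 0, -0.675, np.float64(-0.0443), np.float64(-0.0722), 0, 0.005, 0, 0, -0.75, np.float64(-0.0519), np.float64(-0.078), 0, 0.005, 0, 0, -0.825, np.float64(-0.06), np.float64(-0.0831), 0, 0.005, 0, 0, -0.9, np.float64(-0.0684), np.float64(-0.0877), 0, 0.005, 0, 0, -0.975, np.float64(-0.0772), np.float64(-0.0916), 0, 0.005, 0, 0, -1.05, np.float64(-0.0862), np.float64(-0.0949), 0, 0.005, 0, 0, -1.125, np.float64(-0.0955), np.float64(-0.0974), 0, 0.005, 0, 0, -1.2, np.float64(-0.1049), np.float64(-0.0993), 0, 0.005, 0, 0, -1.275, np.float64(-0.1144), np.float64(-0.1004), 0, 0.005, 0, 0, -1.35, np.float64(-0.124), np.float64(-0.1009), 0, 0.005, 0, 0, -1.425, np.float64(-0.1336), np.float64(-0.1006), 0, 0.005, 0, 0, -1.5, np.float64(-0.1431), np.float64(-0.0996), 0, 0.005]
```

>>> drive_tool(
  moves=[0,0,-0.075,-0.0024,-0.0093,0,0.005,0,0,-0.15,-0.0054,-0.0184,0,0.005,0,0,-0.225,-0.0092,-0.0272,0,0.005,0,0,-0.3,-0.0136,-0.0357,0,0.005,0,0,-0.375,-0.0186,-0.0439,0,0.005,0,0,-0.375,-0.0186,-0.0439,0,0.005],
)

```text
time_s: 11.5
eef_pos: [0.5153, 0.1372, 0.0513]
tool_rot: [[-0.277, 0.961, 0.002], [0.961, 0.277, -0.001], [-0.001, 0.002, -1.0]]
force: [1.3, -5.1, -8.6]
opening: 0.11
```

```bash
python3 - <<'E'
from h import *
st()
P0=np.array([.5614,.1526]);x=np.array([.094,.996]);y=np.array([.996,-.094])
s=ctrl.get_state()["eef_pos"][:2]; hinge=P0+x*-.125+y*.027
v=s-hinge; print("hinge",hinge,"r",np.hypot(*v)); v0=P0-hinge
print("angle",(np.arctan2(v[1],v[0])-np.arctan2(v0[1],v0[0])))
R=ctrl.get_state()["tool_rot"]
a0=np.arctan2(v[1],v[0])
h=R[:2,:2].T@(hinge-s); print(h)
out=[]
for i in range(1,19):
    th=i*1.16/16; c,ss=np.cos(-th),np.sin(-th); p=h+np.array([[c,-ss],[ss,c]])@-h
    out+=[0,0,float(round(-th,3)),float(round(p[0],4)),float(round(p[1],4)),0,0.005]
print(out)
E
```

```text
t 11.5 pos [0.5153 0.1372 0.0513] yaw 16.1 F [ 1.3 -5.1 -8.6] open 9.4 q [-0.35  0.54  0.07  1.94 -0.06  0.66  0.03]
hinge [0.576542 0.025562] r 0.12733606766851585
angle 0.38348425841529465
[-0.12423703  0.02792106]
[0, 0, -0.072, -0.0023, -0.0089, 0, 0.005, 0, 0, -0.145, -0.0053, -0.0177, 0, 0.005, 0, 0, -0.217, -0.009, -0.0262, 0, 0.005, 0, 0, -0.29, -0.0132, -0.0344, 0, 0.005, 0, 0, -0.362, -0.018, -0.0422, 0, 0.005, 0, 0, -0.435, -0.0233, -0.0498, 0, 0.005, 0, 0, -0.507, -0.0292, -0.0569, 0, 0.005, 0, 0, -0.58, -0.0356, -0.0635, 0, 0.005, 0, 0, -0.652, -0.0425, -0.0697, 0, 0.005, 0, 0, -0.725, -0.0498, -0.0754, 0, 0.005, 0, 0, -0.797, -0.0574, -0.0805, 0, 0.005, 0, 0, -0.87, -0.0655, -0.085, 0, 0.005, 0, 0, -0.942, -0.0738, -0.089, 0, 0.005, 0, 0, -1.015, -0.0824, -0.0923, 0, 0.005, 0, 0, -1.087, -0.0912, -0.0951, 0, 0.005, 0, 0, -1.16, -0.1002, -0.0971, 0, 0.005, 0, 0, -1.232, -0.1093, -0.0985, 0, 0.005, 0, 0, -1.305, -0.1185, -0.0993, 0, 0.005]
```

Gate follows with low forces. Continue to about 1.53 rad.

>>> drive_tool(
  moves=[0,0,-0.072,-0.0023,-0.0089,0,0.005,0,0,-0.145,-0.0053,-0.0177,0,0.005,0,0,-0.217,-0.009,-0.0262,0,0.005,0,0,-0.29,-0.0132,-0.0344,0,0.005,0,0,-0.362,-0.018,-0.0422,0,0.005,0,0,-0.435,-0.0233,-0.0498,0,0.005,0,0,-0.507,-0.0292,-0.0569,0,0.005,0,0,-0.58,-0.0356,-0.0635,0,0.005,0,0,-0.652,-0.0425,-0.0697,0,0.005,0,0,-0.725,-0.0498,-0.0754,0,0.005,0,0,-0.797,-0.0574,-0.0805,0,0.005,0,0,-0.87,-0.0655,-0.085,0,0.005,0,0,-0.942,-0.0738,-0.089,0,0.005,0,0,-1.015,-0.0824,-0.0923,0,0.005,0,0,-1.087,-0.0912,-0.0951,0,0.005,0,0,-1.16,-0.1002,-0.0971,0,0.005,0,0,-1.16,-0.1002,-0.0971,0,0.005],
)

```text
time_s: 13.2
eef_pos: [0.4519, 0.0137, 0.0514]
tool_rot: [[-0.992, 0.13, 0.005], [0.13, 0.992, 0.0], [-0.005, 0.001, -1.0]]
force: [6.5, -2.8, -17.3]
opening: 0.105
```

```bash
python3 - <<'E'
from h import *
st()
s=ctrl.get_state()["eef_pos"][:2]; h=np.array([.5765,.0256]); v=s-h; v0=np.array([.5614,.1526])-h
print("gate angle",np.arctan2(v[1],v[0])-np.arctan2(v0[1],v0[0]),np.hypot(*v))
E
```

```text
t 13.2 pos [0.4519 0.0137 0.0514] yaw 82.53 F [  6.5  -2.8 -17.3] open 8.9 q [ 0.12  0.46 -0.29  2.14  0.24  0.57  1.1 ]
gate angle -4.735822455402562 0.12521262997699825
```

>>> drive_tool(
  moves=[0,0,0,0,0,0,0.02,0,0,0,0,0,0,0.03,0,0,0,0,0,0,0.04,0,0,0,0,0,0,0.04,0,0,0,0,0,-0.04,0.04,0,0,0,0,0,-0.08,0.04,0,0,0,0,0,-0.13,0.04,0,0,0,0,0,-0.16,0.04,0,0,0,0,0,-0.16,0.04],
)

```text
time_s: 14.1
eef_pos: [0.4534, 0.0143, 0.2157]
tool_rot: [[-0.991, 0.13, 0.013], [0.13, 0.991, -0.0], [-0.013, 0.002, -1.0]]
force: [0.3, 0.4, -0.7]
opening: 0.473
```

```bash
cat >> h.py <<'E'
def carts():
    """cartridge poses from the two views: tab centre (dark, high) and body rectangle"""
    for n in("top","scene"):
        im=grab(n);P=cloud(im);f=im["frame"].astype(int)
        reg=(P[...,0]>.33)&(P[...,0]<.62)&(P[...,1]>-.45)&(P[...,1]<-.02)
        w=((P[...,2]>.018)&(P[...,2]<.036)&(f.min(2)>115)&(f.max(2)-f.min(2)<45)&reg).astype(np.uint8)
        k,l,s,c=cv2.connectedComponentsWithStats(w)
        for i in range(1,k):
            if s[i,4]<80: continue
            q=P[l==i]; r=cv2.minAreaRect((q[:,:2]*1000).astype(np.float32))
            a=r[2]+(90 if r[1][0]<r[1][1] else 0); a=(a+90)%180-90
            b=P[(P[...,2]>.055)&(P[...,2]<.085)&(np.hypot(P[...,0]-r[0][0]/1e3,P[...,1]-r[0][1]/1e3)<.055)]
            t=cv2.minAreaRect((b[:,:2]*1000).astype(np.float32)) if len(b)>8 else None
            print(n,s[i,4],"body",np.round(r[0],1),np.round(r[1],1),"yaw",round(a,1),"tab",len(b),t and (np.round(t[0],1),np.round(t[1],1)))
        save(im,n+"_c.png",s=1.5)
E
python3 - <<'E'
from h import *
st(); carts(); plan((.419,-.146,.15),86)
E
```

```text
t 14.1 pos [0.4534 0.0143 0.2157] yaw 82.52 F [ 0.3  0.4 -0.7] open 40.4 q [ 0.21  0.23 -0.37  1.91  0.1   1.    1.24]
top 172 body [ 454.7 -145.9] [40.1 89.4] yaw -6.5 tab 33 (array([ 420.5, -144.2]), array([13.9, 21.7]))
scene 171 body [ 450.7 -150.2] [38.8 90.2] yaw -3.2 tab 45 (array([ 416.2, -146.9]), array([13.5, 21.5]))
scene 224 body [ 439.1 -369.1] [91.8 39.8] yaw 0.6 tab 46 (array([ 404. , -369.9]), array([22.2, 13.9]))
row [0.0003, 0.0065, -0.0608] [0.0114, -0.1626, 0.0617]
```

View pics/scene_c.png

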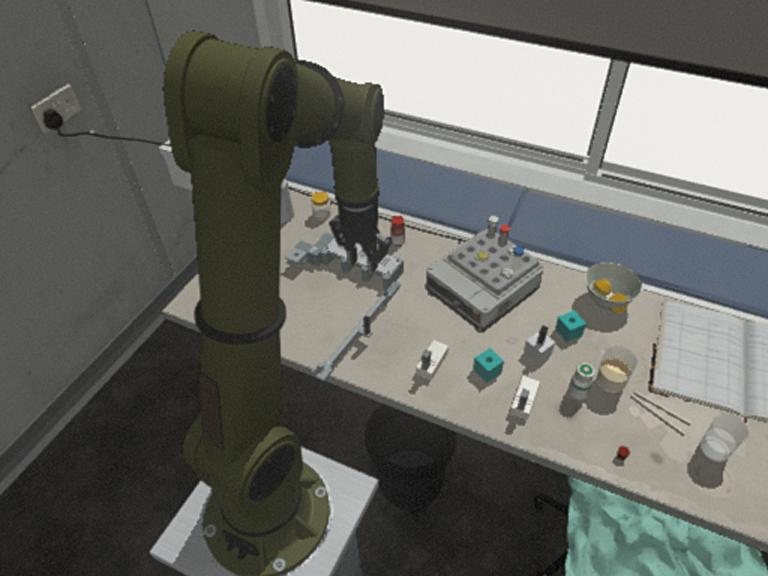

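Gate is wide open (its bar from (320,370) to (395,290)), the pin is parked in the grey block at (541,340), both cartridges are untouched. Going for cartridge 1.

>>> drive_tool(
  moves=[0,0.0065,-0.055,0.0114,-0.1623,0.03,0.04,0,0.0065,-0.055,0.0114,-0.1623,0.03,0.04,0,0.0065,-0.055,0.0114,-0.1623,0.03,0.04,0,0.0065,-0.055,0.0114,-0.1623,0.06,0.04,0,0.0065,-0.055,0.0114,-0.1623,0.1,0.04,0,0.0065,-0.055,0.0114,-0.1623,0.1,0.04,0,0.0065,-0.055,0.0114,-0.1623,0.1,0.04],
)

```text
time_s: 14.9
eef_pos: [0.4183, -0.1448, 0.111]
tool_rot: [[-0.997, 0.075, -0.004], [0.075, 0.997, 0.002], [0.004, 0.002, -1.0]]
force: [0.3, 1.0, 0.8]
opening: 0.469
```

```bash
python3 - <<'E'
from h import *
st(); plan((.4185,-.1457,.046),85.7)
E
```

```text
t 14.9 pos [ 0.4183 -0.1448  0.111 ] yaw 85.73 F [0.3 1.  0.8] open 40.1 q [ 0.48  0.35 -0.27  2.08  0.14  0.73  1.62]
row [0.0017, -0.0037, 0.0005] [-0.0005, -0.001, 0.065]
```

>>> drive_tool(
  moves=[0.0017,-0.0037,0,-0.0005,-0.001,0.03,0.04,0.0017,-0.0037,0,-0.0005,-0.001,0.055,0.04,0.0017,-0.0037,0,-0.0005,-0.001,0.064,0.035,0.0017,-0.0037,0,-0.0005,-0.001,0.065,0.025,0.0017,-0.0037,0,-0.0005,-0.001,0.065,0.015,0.0017,-0.0037,0,-0.0005,-0.001,0.065,0.005,0.0017,-0.0037,0,-0.0005,-0.001,0.065,0.005,0.0017,-0.0037,0,-0.0005,-0.001,0.065,0.005,0.0017,-0.0037,0,-0.0005,-0.001,0.065,0.005],
)

```text
time_s: 15.8
eef_pos: [0.4195, -0.1459, 0.0473]
tool_rot: [[-0.997, 0.075, 0.002], [0.075, 0.997, -0.001], [-0.002, -0.001, -1.0]]
force: [-1.5, 0.6, 8.8]
opening: 0.12
```

```bash
python3 - <<'E'
from h import *
st(); s=ctrl.get_state()["eef_pos"]; plan((s[0]-0,s[1],.16),84.6);plan((.50,.2117,.16),84.6);plan((.5269,.2117,.16),84.6)
E
```

```text
t 15.8 pos [ 0.4195 -0.1459  0.0473] yaw 85.73 F [-1.5  0.6  8.8] open 10.2 q [ 0.45  0.45 -0.23  2.16  0.2   0.54  1.56]
row [-0.0006, 0.0025, 0.0197] [-0.0003, -0.0001, -0.1127]
row [-0.0006, 0.0025, 0.0197] [-0.0539, 0.3625, -0.1128]
row [-0.0006, 0.0025, 0.0197] [-0.0808, 0.3645, -0.1127]
```

>>> drive_tool(
  moves=[0,0.0025,0.02,0,0,-0.03,0.005,0,0.0025,0.02,0,0,-0.06,0.005,0,0.0025,0.02,0,0,-0.09,0.005,0,0.0025,0.02,0,0,-0.113,0.005,0,0.0025,0.02,-0.02,0.05,-0.113,0.005,0,0.0025,0.02,-0.05,0.1,-0.113,0.005,0,0.0025,0.02,-0.07,0.15,-0.113,0.005,0,0.0025,0.02,-0.08,0.2,-0.113,0.005,0,0.0025,0.02,-0.08,0.25,-0.113,0.005,0,0.0025,0.02,-0.08,0.3,-0.113,0.005,0,0.0025,0.02,-0.08,0.34,-0.113,0.005,0,0.0025,0.02,-0.0808,0.3645,-0.113,0.005,0,0.0025,0.02,-0.0808,0.3645,-0.113,0.005],
)

```text
time_s: 17.1
eef_pos: [0.526, 0.2183, 0.1607]
tool_rot: [[-0.996, 0.087, 0.0], [0.087, 0.996, 0.004], [0.0, 0.004, -1.0]]
force: [-0.5, 0.0, -1.7]
opening: 0.122
```

```bash
python3 - <<'E'
from h import *
st(); plan((.523,.2120,.047),84.6)
E
```

```text
t 17.1 pos [0.526  0.2183 0.1607] yaw 85.02 F [-0.5  0.  -1.7] open 10.4 q [-0.2   0.47 -0.36  1.71  0.18  0.99  0.86]
row [0.0035, -0.0002, 0.0073] [0.0024, -0.0069, 0.1137]
```

>>> drive_tool(
  moves=[0.0035,0,0.007,0.0024,-0.007,0.04,0.005,0.0035,0,0.007,0.0024,-0.007,0.08,0.005,0.0035,0,0.007,0.0024,-0.007,0.1,0.005,0.0035,0,0.007,0.0024,-0.007,0.109,0.005,0.0035,0,0.007,0.0024,-0.007,0.111,0.005,0.0035,0,0.007,0.0024,-0.007,0.111,0.005],
)

```text
time_s: 17.7
eef_pos: [0.5236, 0.2118, 0.0506]
tool_rot: [[-0.996, 0.094, 0.001], [0.094, 0.996, 0.0], [-0.001, 0.0, -1.0]]
force: [0.8, 0.3, -1.9]
opening: 0.12
```

```bash
python3 - <<'E'
from h import *
st(); im=grab("top"); save(im,"t7.png",(150,160,260,245),7)
P=cloud(im); f=im["frame"].astype(int)
m=(P[...,2]>.018)&(P[...,2]<.037)&(f.min(2)>125)&(P[...,0]>.5)&(P[...,0]<.64)&(P[...,1]>.16)&(P[...,1]<.25)
print(m.sum(), [np.round(v,1) for v in cv2.minAreaRect((P[m][:,:2]*1000).astype(np.float32))] if m.sum()>5 else 0)
E
```

```text
t 17.7 pos [0.5236 0.2118 0.0506] yaw 84.59 F [ 0.8  0.3 -1.9] open 10.2 q [-0.23  0.59 -0.31  1.85  0.25  0.74  0.8 ]
53 [array([575.6, 220.1]), array([133.7,  40.8]), np.float64(8.2)]
```

View pics/t7.png

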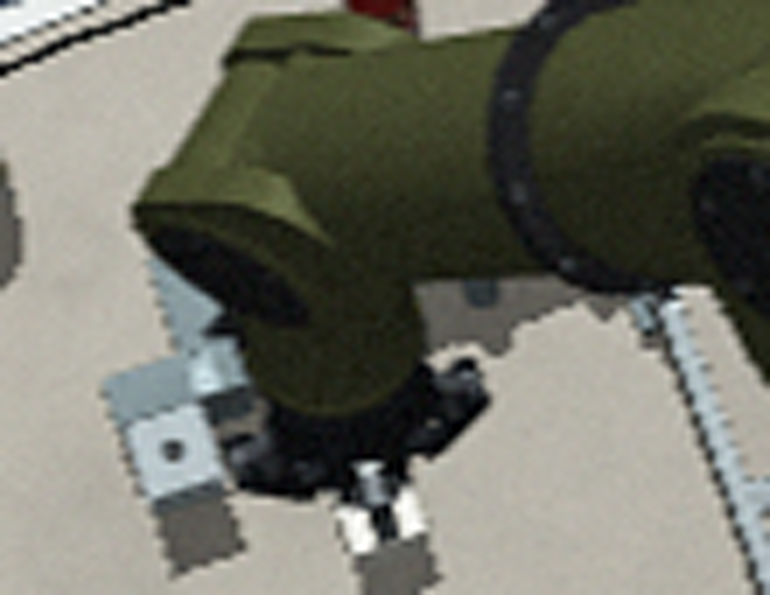

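The view shows the tab and the cartridge's rear at (385,520) below the wrist, in front of the left bay; the mouth itself is hidden. I'll go in slowly and watch the side force.

>>> drive_tool(
  moves=[0,0,0,0,0,0.0025,0.005,0,0,0,-0.01,0,0.0028,0.005,0,0,0,-0.02,0,0.0028,0.005,0,0,0,-0.027,0,0.0028,0.005,0,0,0,-0.031,0,0.0028,0.005,0,0,0,-0.035,0,0.0028,0.005],
)

```text
time_s: 18.35
eef_pos: [0.559, 0.2086, 0.0481]
tool_rot: [[-0.996, 0.094, 0.001], [0.094, 0.996, 0.001], [-0.001, 0.001, -1.0]]
force: [-0.5, 0.3, -1.3]
opening: 0.117
```

```bash
python3 - <<'E'
from h import *
st(); A=grab("scene"); save(A,"s8.png",(180,130,290,215),7)
E
```

```text
t 18.35 pos [0.559  0.2086 0.0481] yaw 84.58 F [-0.5  0.3 -1.3] open 10.0 q [-0.2   0.63 -0.31  1.77  0.26  0.78  0.83]
```

View pics/s8.png

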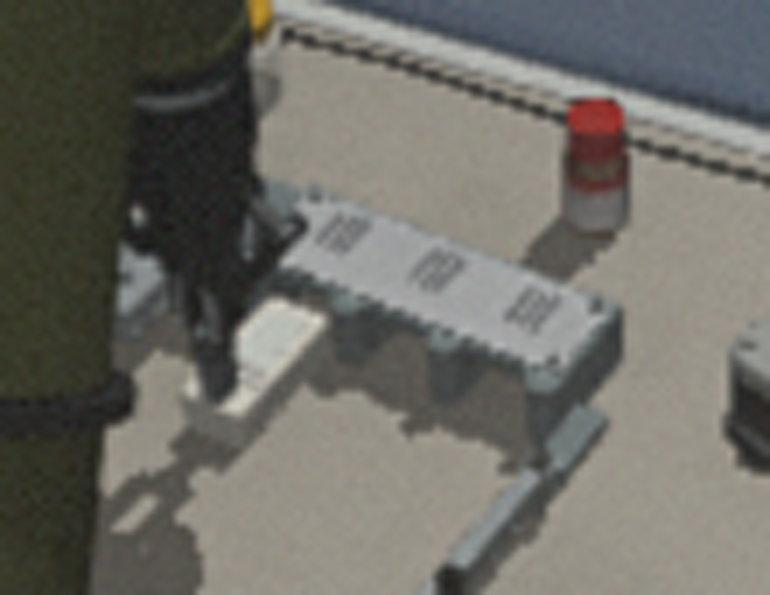

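The nose (270–325, 300) is entering the left bay, no side force yet.

>>> drive_tool(
  moves=[0,0,0,-0.003,0,0,0.005,0,0,0,-0.006,0,0,0.005,0,0,0,-0.009,0,0,0.005,0,0,0,-0.012,0,0,0.005],
)

```text
time_s: 18.8
eef_pos: [0.5717, 0.2075, 0.0482]
tool_rot: [[-0.996, 0.094, 0.002], [0.094, 0.996, 0.001], [-0.002, 0.001, -1.0]]
force: [-0.5, -0.8, -1.0]
opening: 0.115
```

>>> drive_tool(
  moves=[0,0,0,-0.004,0,0,0.005,0,0,0,-0.008,0,0,0.005,0,0,0,-0.012,0,0,0.005,0,0,0,-0.016,0,0,0.005,0,0,0,-0.02,0,0,0.005,0,0,0,-0.024,0,0,0.005,0,0,0,-0.028,0,0,0.005],
)

```text
time_s: 19.5
eef_pos: [0.5999, 0.2048, 0.0482]
tool_rot: [[-0.996, 0.095, 0.002], [0.095, 0.996, 0.001], [-0.002, 0.001, -1.0]]
force: [-0.2, -0.2, 0.1]
opening: 0.114
```

>>> drive_tool(
  moves=[0,0,0,-0.002,0,0,0.005,0,0,0,-0.004,0,0,0.005,0,0,0,-0.006,0,0,0.005,0,0,0,-0.008,0,0,0.005,0,0,0,-0.009,0,0,0.005,0,0,0,-0.01,0,0,0.005],
)

```text
time_s: 20.1
eef_pos: [0.6099, 0.2038, 0.0482]
tool_rot: [[-0.996, 0.094, 0.002], [0.094, 0.996, 0.001], [-0.002, 0.001, -1.0]]
force: [-0.6, 0.2, -0.3]
opening: 0.117
```

>>> drive_tool(
  moves=[0,0,0,-0.0005,0,0,0.005,0,0,0,-0.001,0,0,0.005,0,0,0,-0.0015,0,0,0.005,0,0,0,-0.002,0,0,0.005],
)

```text
time_s: 20.5
eef_pos: [0.6119, 0.2036, 0.0482]
tool_rot: [[-0.996, 0.094, 0.002], [0.094, 0.996, 0.001], [-0.002, 0.001, -1.0]]
force: [-0.3, 0.6, -0.3]
opening: 0.116
```

>>> drive_tool(
  moves=[0,0,0,-0.0005,0,0,0.005,0,0,0,-0.001,0,0,0.005,0,0,0,-0.0015,0,0,0.005,0,0,0,-0.0015,0,0,0.005],
)

```text
time_s: 20.9
eef_pos: [0.6135, 0.2035, 0.0482]
tool_rot: [[-0.996, 0.094, 0.002], [0.094, 0.996, 0.001], [-0.002, 0.001, -1.0]]
force: [0.0, 0.8, -0.8]
opening: 0.122
```

>>> drive_tool(
  moves=[0,0,0,-0.0005,0,0,0.005,0,0,0,-0.001,0,0,0.005,0,0,0,-0.0015,0,0,0.005,0,0,0,-0.0015,0,0,0.005],
)

```text
time_s: 21.3
eef_pos: [0.6139, 0.2035, 0.0482]
tool_rot: [[-0.996, 0.094, 0.0], [0.094, 0.996, 0.001], [0.0, 0.001, -1.0]]
force: [-5.8, 0.5, 2.7]
opening: 0.115
```

>>> drive_tool(
  moves=[0,0,0,-0.001,0,0,0.005,0,0,0,-0.0015,0,0,0.005,0,0,0,-0.0015,0,0,0.005],
)

```text
time_s: 21.6
eef_pos: [0.6139, 0.2035, 0.0481]
tool_rot: [[-0.996, 0.093, -0.003], [0.093, 0.996, 0.0], [0.003, -0.0, -1.0]]
force: [-6.8, -0.1, 3.8]
opening: 0.117
```

It has stopped at x = 0.6139, within 0.3 mm of the computed home. Release and rise.

>>> drive_tool(
  moves=[0,0,0,0,0,0,0.015,0,0,0,0,0,0,0.025,0,0,0,0,0,0,0.03,0,0,0,0,0,0,0.03,0,0,0,0,0,-0.03,0.03,0,0,0,0,0,-0.07,0.03,0,0,0,0,0,-0.11,0.03,0,0,0,0,0,-0.15,0.03,0,0,0,0,0,-0.15,0.03],
)

```text
time_s: 22.5
eef_pos: [0.6173, 0.205, 0.2046]
tool_rot: [[-0.996, 0.094, 0.008], [0.094, 0.996, 0.004], [-0.007, 0.005, -1.0]]
force: [0.2, 0.1, -0.2]
opening: 0.353
```

```bash
python3 - <<'E'
from h import *
st(); carts(); plan((.45,.1,.2),88);plan((.4065,-.368,.12),91); 
P=cloud(grab("scene")); m=(P[...,2]>.055)&(P[...,2]<.085)&(P[...,0]>.58)&(P[...,0]<.64)&(P[...,1]>.17)&(P[...,1]<.23); print("tab c1",np.median(P[m],0),m.sum())
E
```

```text
t 22.5 pos [0.6173 0.205  0.2046] yaw 84.61 F [ 0.2  0.1 -0.2] open 30.2 q [-0.15  0.55 -0.35  1.43  0.19  1.19  0.95]
top 176 body [ 442.9 -366.3] [90.3 40.8] yaw 0.8 tab 37 (array([ 409.7, -366.3]), array([22.2, 13.6]))
scene 219 body [ 438.1 -369.1] [89.1 40.1] yaw 1.5 tab 46 (array([ 404.6, -369.9]), array([23.1, 13.7]))
row [0.0008, -0.0, -0.059] [0.1545, -0.1186, -0.0008]
row [0.0008, -0.0, -0.1114] [0.1539, -0.5887, 0.0788]
tab c1 [0.60700737 0.1992112  0.07190234] 37
```

>>> drive_tool(
  moves=[0,0,-0.111,0.1539,-0.5887,0,0.04,0,0,-0.111,0.1539,-0.5887,0,0.04,0,0,-0.111,0.1539,-0.5887,0,0.04,0,0,-0.111,0.1539,-0.5887,0,0.04,0,0,-0.111,0.1539,-0.5887,0,0.04,0,0,-0.111,0.1539,-0.5887,0,0.04,0,0,-0.111,0.1539,-0.5887,0,0.04,0,0,-0.111,0.1539,-0.5887,0,0.04,0,0,-0.111,0.1539,-0.5887,0,0.04,0,0,-0.111,0.1539,-0.5887,0,0.04,0,0,-0.111,0.1539,-0.5887,0,0.04,0,0,-0.111,0.1539,-0.5887,0,0.04,0,0,-0.111,0.1539,-0.5887,0,0.04,0,0,-0.111,0.1539,-0.5887,0.05,0.04,0,0,-0.111,0.1539,-0.5887,0.085,0.04,0,0,-0.111,0.1539,-0.5887,0.085,0.04,0,0,-0.111,0.1539,-0.5887,0.085,0.04],
)

```text
time_s: 24.35
eef_pos: [0.4054, -0.3678, 0.1131]
tool_rot: [[-1.0, -0.018, -0.004], [-0.018, 1.0, 0.002], [0.004, 0.002, -1.0]]
force: [1.2, 0.1, 0.4]
opening: 0.469
```

```bash
python3 - <<'E'
from h import *
st(); carts(); plan((.407,-.368,.046),91.1)
E
```

```text
t 24.35 pos [ 0.4054 -0.3678  0.1131] yaw 91.02 F [1.2 0.1 0.4] open 40.0 q [ 0.86  0.48 -0.26  1.83  0.16  0.86  2.12]
top 171 body [ 442.6 -367.5] [88.3 42.2] yaw 0.1 tab 37 (array([ 408.5, -367.5]), array([15.4, 20.6]))
scene 225 body [ 438.  -369.1] [89.6 39.9] yaw 1.2 tab 45 (array([ 404.1, -369.8]), array([22.1, 13.8]))
row [-0.0014, -0.0009, -0.0015] [-0.0004, 0.0009, 0.0689]
```

>>> drive_tool(
  moves=[0,-0.0009,0,-0.0005,-0.0005,0.03,0.04,0,-0.0009,0,-0.0005,-0.0005,0.055,0.04,0,-0.0009,0,-0.0005,-0.0005,0.066,0.035,0,-0.0009,0,-0.0005,-0.0005,0.067,0.025,0,-0.0009,0,-0.0005,-0.0005,0.067,0.015,0,-0.0009,0,-0.0005,-0.0005,0.067,0.005,0,-0.0009,0,-0.0005,-0.0005,0.067,0.005,0,-0.0009,0,-0.0005,-0.0005,0.067,0.005,0,-0.0009,0,-0.0005,-0.0005,0.067,0.005],
)

```text
time_s: 25.35
eef_pos: [0.4081, -0.3699, 0.0501]
tool_rot: [[-1.0, -0.018, 0.002], [-0.018, 1.0, -0.003], [-0.002, -0.003, -1.0]]
force: [-1.2, 3.3, 6.3]
opening: 0.059
```

```bash
python3 - <<'E'
from h import *
st(); s=ctrl.get_state()["eef_pos"]; print(s[2])
plan((.48,.04,.17),84.6); plan((.514,.151,.17),84.6)
E
```

```text
t 25.35 pos [ 0.4081 -0.3699  0.0501] yaw 91.02 F [-1.2  3.3  6.3] open 5.1 q [ 0.85  0.57 -0.23  1.89  0.2   0.7   2.09]
0.050094155463062964
row [-0.0033, 0.0023, 0.112] [-0.0795, 0.4082, -0.1211]
row [-0.0033, 0.0023, 0.112] [-0.1155, 0.5185, -0.1214]
```

The opening of 5 mm says nothing is held. I look.

```bash
python3 - <<'E'
from h import *
A=grab("scene");B=grab("top")
a=cv2.resize(A["frame"][220:300,300:400,::-1],None,fx=4,fy=4,interpolation=cv2.INTER_CUBIC)
b=cv2.resize(B["frame"][150:230,310:410,::-1],None,fx=4,fy=4,interpolation=cv2.INTER_CUBIC)
cv2.imwrite("pics/ab9.png",np.hstack([a,b])); carts()
E
```

```text
top 123 body [ 443.4 -367. ] [38.4 89.2] yaw -2.0 tab 13 (array([ 404.4, -369.7]), array([17.5, 12.5]))
```

View pics/ab9.png

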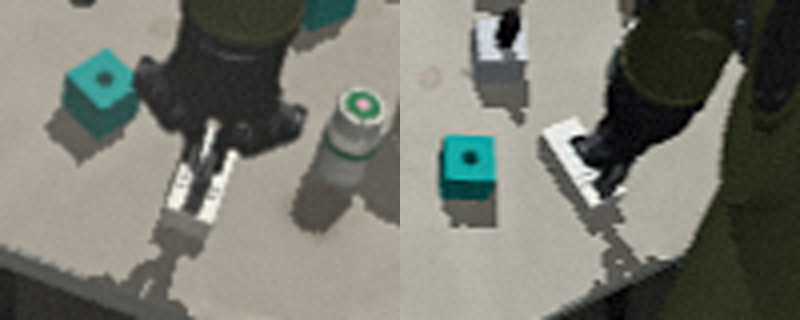

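>>> drive_tool(
  moves=[0,0,0,0,0,0,0.0,0,0,0,0,0,0,0.0,0,0,0,0,0,0,0.0,0,0,0,0,0,-0.01,0.0,0,0,0,0,0,-0.02,0.0,0,0,0,0,0,-0.02,0.0],
)

```text
time_s: 26.15
eef_pos: [0.4089, -0.3706, 0.0719]
tool_rot: [[-1.0, -0.018, 0.004], [-0.018, 1.0, -0.005], [-0.004, -0.005, -1.0]]
force: [1.1, -0.8, 0.1]
opening: 0.003
```

```bash
python3 - <<'E'
from h import *
st(); carts()
for n in("scene","top"):
    im=grab(n);P=cloud(im);b=(P[...,2]>.03)&(P[...,2]<.11)&(np.hypot(P[...,0]-.408,P[...,1]+.3685)<.06);f=im["frame"][b];
    q=P[b]; w=f.min(1)>115; print(n,"white pts z",np.percentile(q[w][:,2],[10,50,90]).round(3) if w.sum()>3 else w.sum())
im=grab("scene"); save(im,"s10.png",(320,230,380,290),8)
E
```

```text
t 26.15 pos [ 0.4089 -0.3706  0.0719] yaw 91.01 F [ 1.1 -0.8  0.1] open 0.2 q [ 0.85  0.54 -0.24  1.87  0.18  0.75  2.1 ]
top 155 body [ 442.6 -366.2] [37.3 90.5] yaw -1.1 tab 37 (array([ 408.9, -365.1]), array([21.4, 17. ]))
scene 99 body [ 437.9 -382.8] [16.6 90.2] yaw -2.4 tab 44 (array([ 403.6, -370.4]), array([14. , 22.5]))
scene white pts z [0.03  0.074 0.092]
top white pts z [0.031 0.034 0.078]
```

View pics/s10.png

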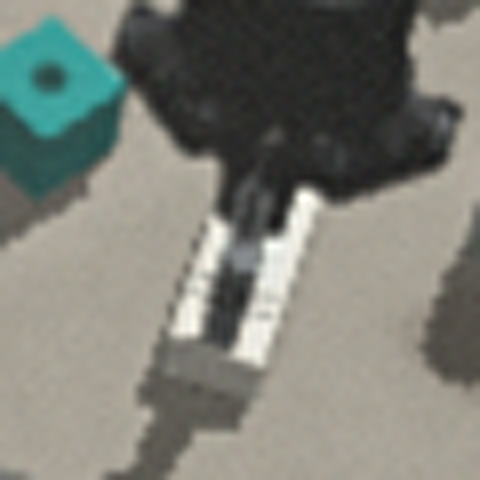

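```bash
python3 - <<'E'
from h import *
A=grab("scene");B=grab("top"); s=ctrl.get_state(); e=s["eef_pos"];R=s["tool_rot"]
def pr(im,X):
    c=im["R"]@X+im["t"]; return np.array([im["fx"]*c[0]/c[2]+im["cx"],im["fy"]*c[1]/c[2]+im["cy"]])
print("tcp crop px",(pr(A,e)-[320,230])*8,(pr(A,np.array([.406,-.369,.078]))-[320,230])*8, (pr(A,np.array([.396,-.369,.028]))-[320,230])*8)
for n,im in(("S",A),("T",B)):
    P=cloud(im); m=(P[...,2]>.04)&(np.hypot(P[...,0]-.41,P[...,1]+.369)<.045); q=P[m]
    for lo in np.arange(.04,.16,.01):
        k=q[(q[:,2]>=lo)&(q[:,2]<lo+.01)]
        if len(k)>2: print(n,round(lo,2),len(k),k[:,:2].min(0).round(3),k[:,:2].max(0).round(3))
save(B,"t11.png",(350,175,395,215),12)
E
```

```text
tcp crop px [234.36882993 259.79449825] [234.27253602 250.7884952 ] [208.92201978 342.36326726]
S 0.04 8 [ 0.393 -0.375] [ 0.398 -0.364]
S 0.05 8 [ 0.393 -0.377] [ 0.399 -0.364]
S 0.06 11 [ 0.393 -0.377] [ 0.415 -0.363]
S 0.07 27 [ 0.394 -0.377] [ 0.412 -0.363]
S 0.1 14 [ 0.393 -0.381] [ 0.4  -0.36]
S 0.11 15 [ 0.392 -0.383] [ 0.402 -0.359]
S 0.12 22 [ 0.392 -0.384] [ 0.405 -0.356]
S 0.13 20 [ 0.394 -0.383] [ 0.417 -0.354]
S 0.14 40 [ 0.391 -0.401] [ 0.416 -0.337]
S 0.15 91 [ 0.391 -0.408] [ 0.416 -0.33 ]
T 0.04 6 [ 0.4   -0.373] [ 0.415 -0.359]
T 0.05 10 [ 0.399 -0.375] [ 0.416 -0.358]
T 0.06 9 [ 0.4   -0.375] [ 0.421 -0.359]
T 0.07 15 [ 0.4   -0.375] [ 0.42  -0.359]
T 0.08 6 [ 0.403 -0.369] [ 0.414 -0.36 ]
T 0.1 6 [ 0.399 -0.378] [ 0.408 -0.358]
T 0.11 4 [ 0.399 -0.369] [ 0.403 -0.354]
T 0.12 5 [ 0.4   -0.373] [ 0.403 -0.36 ]
T 0.13 4 [ 0.399 -0.377] [ 0.403 -0.358]
T 0.14 9 [ 0.396 -0.393] [ 0.404 -0.341]
T 0.15 20 [ 0.394 -0.373] [ 0.416 -0.334]
```

View pics/t11.png

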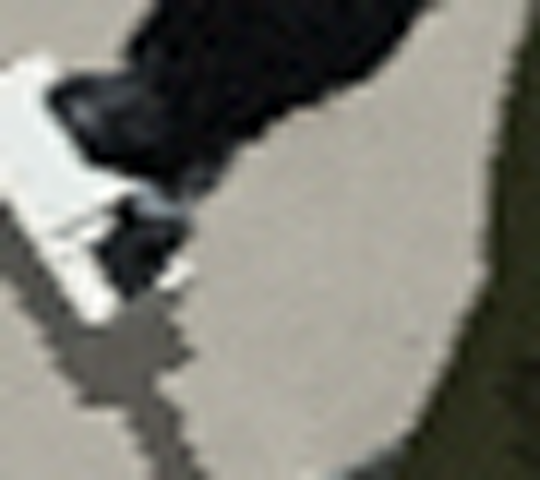

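The shut fingertips sit right over the tab top (tab at (150,240)): they slid up off the tab. Rise, open, re-measure and retake with a lower grasp.

>>> drive_tool(
  moves=[0,0,0,0,0,-0.03,0.0,0,0,0,0,0,-0.08,0.03,0,0,0,0.05,0,-0.12,0.04,0,0,0,0.1,0,-0.13,0.04,0,0,0,0.1,0,-0.13,0.04,0,0,0,0.1,0,-0.13,0.04],
)

```text
time_s: 27.1
eef_pos: [0.3054, -0.3718, 0.2003]
tool_rot: [[-1.0, -0.014, 0.001], [-0.014, 1.0, -0.004], [-0.001, -0.004, -1.0]]
force: [1.2, 0.0, 0.4]
opening: 0.468
```

```bash
python3 - <<'E'
from h import *
st(); carts(); plan((.4065,-.3685,.10),91)
E
```

```text
t 27.1 pos [ 0.3054 -0.3718  0.2003] yaw 90.81 F [1.2 0.  0.4] open 40.0 q [ 1.04  0.29 -0.27  1.87  0.09  0.99  2.31]
top 173 body [ 442.4 -367.1] [39.3 92.1] yaw -0.6 tab 37 (array([ 409.8, -367. ]), array([21.9, 16.2]))
scene 191 body [ 438.4 -369.1] [93.1 39.9] yaw 1.1 tab 45 (array([ 404.6, -370.2]), array([23.2, 13.9]))
row [-0.0028, 0.0023, 0.0003] [-0.098, 0.001, 0.0996]
```

>>> drive_tool(
  moves=[-0.003,0.002,0,-0.101,0.003,0,0.04,-0.003,0.002,0,-0.101,0.003,0,0.04,-0.003,0.002,0,-0.101,0.003,0.04,0.04,-0.003,0.002,0,-0.101,0.003,0.08,0.04,-0.003,0.002,0,-0.101,0.003,0.1,0.04,-0.003,0.002,0,-0.101,0.003,0.1,0.04,-0.003,0.002,0,-0.101,0.003,0.1,0.04],
)

```text
time_s: 27.9
eef_pos: [0.4107, -0.3657, 0.0991]
tool_rot: [[-1.0, -0.019, 0.0], [-0.019, 1.0, 0.002], [-0.0, 0.002, -1.0]]
force: [-1.0, 0.5, 0.8]
opening: 0.469
```

```bash
python3 - <<'E'
from h import *
st(); plan((.407,-.3685,.042),90.7)
E
```

```text
t 27.9 pos [ 0.4107 -0.3657  0.0991] yaw 91.11 F [-1.   0.5  0.8] open 40.1 q [ 0.86  0.5  -0.27  1.84  0.17  0.82  2.1 ]
row [0.0016, 0.0001, 0.0072] [0.0038, -0.0028, 0.0571]
```

>>> drive_tool(
  moves=[0.0016,0,0.007,0.0038,-0.0028,0.03,0.04,0.0016,0,0.007,0.0038,-0.0028,0.05,0.04,0.0016,0,0.007,0.0038,-0.0028,0.057,0.04,0.0016,0,0.007,0.0038,-0.0028,0.057,0.035,0.0016,0,0.007,0.0038,-0.0028,0.057,0.03,0.0016,0,0.007,0.0038,-0.0028,0.057,0.025,0.0016,0,0.007,0.0038,-0.0028,0.057,0.025],
)

```text
time_s: 28.6
eef_pos: [0.4075, -0.3689, 0.0432]
tool_rot: [[-1.0, -0.012, 0.001], [-0.012, 1.0, -0.001], [-0.001, -0.001, -1.0]]
force: [-0.5, 0.1, -0.1]
opening: 0.293
```

>>> drive_tool(
  moves=[0,0,0,0,0,0,0.02,0,0,0,0,0,0,0.018,0,0,0,0,0,0,0.015,0,0,0,0,0,0,0.012,0,0,0,0,0,0,0.012,0,0,0,0,0,0,0.012],
)

```text
time_s: 29.2
eef_pos: [0.4076, -0.3693, 0.0434]
tool_rot: [[-1.0, -0.012, 0.002], [-0.012, 1.0, -0.002], [-0.002, -0.002, -1.0]]
force: [-0.4, -0.7, 3.3]
opening: 0.151
```

>>> drive_tool(
  moves=[0,0,0,0,0,0,0.01,0,0,0,0,0,0,0.008,0,0,0,0,0,0,0.008,0,0,0,0,0,0,0.008],
)

```text
time_s: 29.6
eef_pos: [0.4077, -0.3694, 0.0435]
tool_rot: [[-1.0, -0.012, 0.002], [-0.012, 1.0, -0.002], [-0.002, -0.002, -1.0]]
force: [-1.0, -0.5, 3.5]
opening: 0.133
```

>>> drive_tool(
  moves=[0,0,0,0,0,-0.006,0.008,0,0,0,0,0,-0.012,0.008,0,0,0,0,0,-0.012,0.008],
)

```text
time_s: 29.9
eef_pos: [0.408, -0.3694, 0.0562]
tool_rot: [[-1.0, -0.012, 0.003], [-0.012, 1.0, -0.002], [-0.002, -0.002, -1.0]]
force: [-0.3, -0.2, -0.7]
opening: 0.133
```

```bash
python3 - <<'E'
from h import *
st(); im=grab("scene"); save(im,"s12.png",(310,230,380,290),8)
plan((.514,.151,.165),84.6)
E
```

```text
t 29.9 pos [ 0.408  -0.3694  0.0562] yaw 90.7 F [-0.3 -0.2 -0.7] open 11.4 q [ 0.86  0.56 -0.25  1.89  0.2   0.72  2.07]
row [-0.002, 0.0023, 0.1064] [-0.1128, 0.5187, -0.11]
```

View pics/s12.png

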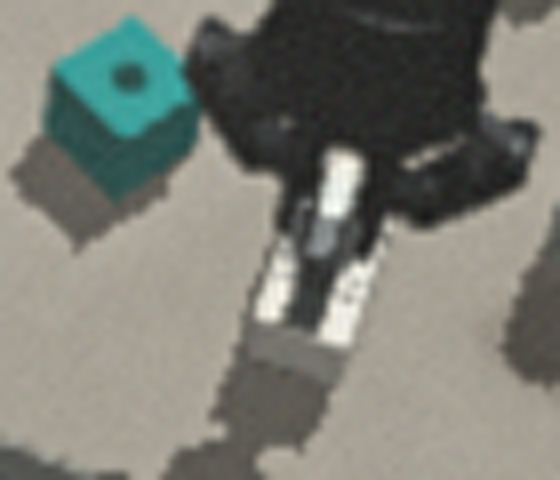

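Now it is held and lifted (opening 11 mm; its shadow has parted from it). Carry to the front of the middle bay.

>>> drive_tool(
  moves=[0,0.0023,0,0,0,-0.03,0.008,0,0.0023,0,0,0,-0.06,0.008,0,0.0023,0,0,0,-0.09,0.008,0,0.0023,0.01,0,0.02,-0.11,0.008,0,0.0023,0.02,-0.01,0.06,-0.11,0.008,0,0.0023,0.04,-0.02,0.1,-0.11,0.008,0,0.0023,0.06,-0.03,0.15,-0.11,0.008,0,0.0023,0.08,-0.04,0.2,-0.11,0.008,0,0.0023,0.1,-0.06,0.25,-0.11,0.008,0,0.0023,0.106,-0.08,0.3,-0.11,0.008,0,0.0023,0.106,-0.09,0.35,-0.11,0.008,0,0.0023,0.106,-0.1,0.4,-0.11,0.008,0,0.0023,0.106,-0.11,0.45,-0.11,0.008,0,0.0023,0.106,-0.113,0.49,-0.11,0.008,0,0.0023,0.106,-0.113,0.515,-0.11,0.008,0,0.0023,0.106,-0.113,0.5187,-0.11,0.008,0,0.0023,0.106,-0.113,0.5187,-0.11,0.008],
)

```text
time_s: 31.65
eef_pos: [0.5137, 0.1517, 0.1646]
tool_rot: [[-0.996, 0.091, -0.001], [0.091, 0.996, -0.002], [0.001, -0.002, -1.0]]
force: [-0.2, -0.4, -1.5]
opening: 0.134
```

```bash
python3 - <<'E'
from h import *
st(); plan((.517,.1508,.0475),84.6)
E
```

```text
t 31.65 pos [0.5137 0.1517 0.1646] yaw 84.75 F [-0.2 -0.4 -1.5] open 11.5 q [-0.07  0.42 -0.38  1.79  0.19  0.97  0.95]
row [-0.0023, -0.0008, 0.0027] [-0.0035, -0.0003, 0.1171]
```

>>> drive_tool(
  moves=[-0.0023,0,0.0027,-0.0035,-0.0008,0.04,0.008,-0.0023,0,0.0027,-0.0035,-0.0008,0.08,0.008,-0.0023,0,0.0027,-0.0035,-0.0008,0.105,0.008,-0.0023,0,0.0027,-0.0035,-0.0008,0.115,0.008,-0.0023,0,0.0027,-0.0035,-0.0008,0.119,0.008,-0.0023,0,0.0027,-0.0035,-0.0008,0.1205,0.008,-0.0023,0,0.0027,-0.0035,-0.0008,0.1205,0.008],
)

```text
time_s: 32.35
eef_pos: [0.5178, 0.1502, 0.0452]
tool_rot: [[-0.996, 0.095, 0.001], [0.095, 0.996, 0.0], [-0.001, 0.001, -1.0]]
force: [-0.1, 0.1, -2.0]
opening: 0.138
```

```bash
python3 - <<'E'
from h import *
st(); plan((.551,.1472,.0438),84.6)
E
```

```text
t 32.35 pos [0.5178 0.1502 0.0452] yaw 84.57 F [-0.1  0.1 -2. ] open 11.8 q [-0.11  0.57 -0.32  1.93  0.27  0.69  0.87]
row [0.0005, 0.0011, -0.0006] [-0.0333, 0.0001, 0.0014]
```

>>> drive_tool(
  moves=[0,0,0,-0.01,0,0.0012,0.008,0,0,0,-0.02,0,0.0012,0.008,0,0,0,-0.028,0,0.0012,0.008,0,0,0,-0.034,0,0.0012,0.008,0,0,0,-0.038,0,0.0012,0.008,0,0,0,-0.042,0,0.0012,0.008,0,0,0,-0.046,0,0.0012,0.008],
)

```text
time_s: 33.05
eef_pos: [0.5637, 0.1459, 0.044]
tool_rot: [[-0.996, 0.095, 0.001], [0.095, 0.996, 0.0], [-0.001, 0.0, -1.0]]
force: [-1.0, 0.4, -1.6]
opening: 0.137
```

No resistance, nose about 18 mm inside. Continue.

>>> drive_tool(
  moves=[0,0,0,-0.004,0,0,0.008,0,0,0,-0.008,0,0,0.008,0,0,0,-0.012,0,0,0.008,0,0,0,-0.016,0,0,0.008,0,0,0,-0.02,0,0,0.008,0,0,0,-0.024,0,0,0.008,0,0,0,-0.028,0,0,0.008,0,0,0,-0.032,0,0,0.008,0,0,0,-0.036,0,0,0.008],
)

```text
time_s: 33.95
eef_pos: [0.5998, 0.1425, 0.044]
tool_rot: [[-0.996, 0.094, 0.001], [0.094, 0.996, 0.0], [-0.001, 0.001, -1.0]]
force: [-0.9, 0.6, -0.1]
opening: 0.135
```

>>> drive_tool(
  moves=[0,0,0,-0.0015,0,0,0.008,0,0,0,-0.003,0,0,0.008,0,0,0,-0.004,0,0,0.008,0,0,0,-0.005,0,0,0.008],
)

```text
time_s: 34.35
eef_pos: [0.6048, 0.142, 0.044]
tool_rot: [[-0.996, 0.094, 0.001], [0.094, 0.996, 0.0], [-0.001, 0.0, -1.0]]
force: [-0.9, 0.5, -0.8]
opening: 0.138
```

>>> drive_tool(
  moves=[0,0,0,-0.0005,0,0,0.008,0,0,0,-0.001,0,0,0.008,0,0,0,-0.0015,0,0,0.008,0,0,0,-0.002,0,0,0.008],
)

```text
time_s: 34.75
eef_pos: [0.6067, 0.1419, 0.044]
tool_rot: [[-0.996, 0.094, 0.001], [0.094, 0.996, 0.0], [-0.001, 0.0, -1.0]]
force: [-1.0, -0.4, -0.8]
opening: 0.135
```

>>> drive_tool(
  moves=[0,0,0,-0.0005,0,0,0.008,0,0,0,-0.001,0,0,0.008,0,0,0,-0.0015,0,0,0.008,0,0,0,-0.0015,0,0,0.008],
)

```text
time_s: 35.15
eef_pos: [0.608, 0.1417, 0.044]
tool_rot: [[-0.996, 0.094, 0.0], [0.094, 0.996, 0.0], [-0.0, 0.0, -1.0]]
force: [-2.0, -0.1, -0.9]
opening: 0.135
```

>>> drive_tool(
  moves=[0,0,0,-0.0005,0,0,0.008,0,0,0,-0.001,0,0,0.008,0,0,0,-0.0015,0,0,0.008,0,0,0,-0.0015,0,0,0.008],
)

```text
time_s: 35.55
eef_pos: [0.608, 0.1416, 0.0439]
tool_rot: [[-0.996, 0.094, -0.003], [0.094, 0.996, -0.0], [0.003, -0.0, -1.0]]
force: [-7.1, 0.0, 4.2]
opening: 0.138
```

Home at x = 0.608 as computed, −7 N. Release and rise.

>>> drive_tool(
  moves=[0,0,0,0,0,0,0.015,0,0,0,0,0,0,0.025,0,0,0,0,0,0,0.028,0,0,0,0,0,0,0.028,0,0,0,0,0,-0.03,0.028,0,0,0,0,0,-0.07,0.028,0,0,0,0,0,-0.11,0.028,0,0,0,0,0,-0.15,0.028,0,0,0,0,0,-0.15,0.028],
)

```text
time_s: 36.45
eef_pos: [0.6116, 0.1429, 0.2002]
tool_rot: [[-0.996, 0.094, 0.008], [0.094, 0.996, 0.003], [-0.008, 0.003, -1.0]]
force: [0.0, 0.1, -1.2]
opening: 0.333
```

```bash
python3 - <<'E'
from h import *
st(); 
for n in("scene","top"):
    P=cloud(grab(n)); 
    for y in(.2035,.1415):
        m=(P[...,2]>.06)&(P[...,2]<.085)&(P[...,0]>.57)&(P[...,0]<.65)&(abs(P[...,1]-y)<.022); q=P[m]
        print(n,"tab",y,len(q),q[:,:2].min(0).round(4) if len(q) else 0,q[:,:2].max(0).round(4) if len(q) else 0)
    m=(P[...,2]>.06)&(P[...,2]<.092)&(np.hypot(P[...,0]-.452,P[...,1]-.0137)<.025);print("post",m.sum(),np.median(P[m],0) if m.sum() else 0)
    m=(P[...,2]>.02)&(P[...,2]<.04)&(P[...,0]>.33)&(P[...,0]<.52)&(abs(P[...,1]+.15)<.1);print("c1 old place",m.sum())
plan((.45,.06,.2),82.5);plan((.4519,.0137,.2),82.5)
E
```

```text
t 36.45 pos [0.6116 0.1429 0.2002] yaw 84.6 F [ 0.   0.1 -1.2] open 28.5 q [-0.04  0.52 -0.37  1.5   0.2   1.15  1.02]
scene tab 0.2035 31 [0.5975 0.193 ] [0.6183 0.209 ]
scene tab 0.1415 30 [0.5943 0.1329] [0.6149 0.1509]
post 27 [0.443963   0.01196508 0.07967188]
c1 old place 12
top tab 0.2035 27 [0.6024 0.1975] [0.624  0.2121]
top tab 0.1415 29 [0.5972 0.136 ] [0.6187 0.1505]
post 21 [0.45180558 0.01628594 0.08144765]
c1 old place 0
row [0.0002, -0.0002, 0.0367] [0.1506, -0.0963, -0.0051]
row [0.0002, -0.0002, 0.0367] [0.1443, -0.1422, -0.0051]
```

>>> drive_tool(
  moves=[0,0,0.0367,0.144,-0.142,0,0.04,0,0,0.0367,0.144,-0.142,0,0.04,0,0,0.0367,0.144,-0.142,0,0.04,0,0,0.0367,0.144,-0.142,0,0.04,0,0,0.0367,0.144,-0.142,0,0.04,0,0,0.0367,0.144,-0.142,0.03,0.04,0,0,0.0367,0.144,-0.142,0.06,0.04,0,0,0.0367,0.144,-0.142,0.06,0.04],
)

```text
time_s: 37.35
eef_pos: [0.4493, 0.0135, 0.1313]
tool_rot: [[-0.991, 0.131, -0.008], [0.131, 0.991, 0.0], [0.008, -0.001, -1.0]]
force: [-0.7, 0.2, 0.1]
opening: 0.472
```

```bash
python3 - <<'E'
from h import *
st(); plan((.452,.0137,.05),82.5)
E
```

```text
t 37.35 pos [0.4493 0.0135 0.1313] yaw 82.5 F [-0.7  0.2  0.1] open 40.3 q [ 0.19  0.34 -0.36  2.04  0.16  0.8   1.17]
row [-0.0009, -0.0078, 0.0] [-0.0032, 0.0006, 0.0813]
```

>>> drive_tool(
  moves=[0,-0.0078,0,-0.0032,0.0006,0.04,0.04,0,-0.0078,0,-0.0032,0.0006,0.07,0.04,0,-0.0078,0,-0.0032,0.0006,0.081,0.035,0,-0.0078,0,-0.0032,0.0006,0.081,0.025,0,-0.0078,0,-0.0032,0.0006,0.081,0.015,0,-0.0078,0,-0.0032,0.0006,0.081,0.008,0,-0.0078,0,-0.0032,0.0006,0.081,0.008,0,-0.0078,0,-0.0032,0.0006,0.081,0.008],
)

```text
time_s: 38.15
eef_pos: [0.4528, 0.0138, 0.0515]
tool_rot: [[-0.991, 0.131, 0.002], [0.131, 0.991, -0.001], [-0.002, -0.001, -1.0]]
force: [-1.0, 0.3, 7.3]
opening: 0.11
```

```bash
python3 - <<'E'
from h import *
st()
st_=ctrl.get_state(); s=st_["eef_pos"][:2]; R=st_["tool_rot"]
hinge=np.array([.5765,.0256]); v=s-hinge; v0=np.array([.5614,.1526])-hinge
cur=(np.arctan2(v[1],v[0])-np.arctan2(v0[1],v0[0]))%(2*np.pi); print("gate",cur,np.hypot(*v))
R=R[:2,:2]
h=R.T@(hinge-s)
out=[]
for i in range(1,20):
    th=-i*(cur-.10)/19; c,ss=np.cos(-th),np.sin(-th); p=h+np.array([[c,-ss],[ss,c]])@-h
    out+=[0,0,float(round(-th,3)),float(round(p[0],4)),float(round(p[1],4)),0,0.008]
print(out)
E
```

```text
t 38.15 pos [0.4528 0.0138 0.0515] yaw 82.49 F [-1.   0.3  7.3] open 9.4 q [ 0.13  0.46 -0.31  2.14  0.25  0.58  1.08]
gate 1.5477950740140187 0.12423171720846297
[0, 0, 0.076, 0.0018, 0.0093, 0, 0.008, 0, 0, 0.152, 0.0028, 0.0187, 0, 0.008, 0, 0, 0.229, 0.0032, 0.0282, 0, 0.008, 0, 0, 0.305, 0.0028, 0.0376, 0, 0.008, 0, 0, 0.381, 0.0017, 0.047, 0, 0.008, 0, 0, 0.457, -0.0001, 0.0563, 0, 0.008, 0, 0, 0.533, -0.0026, 0.0654, 0, 0.008, 0, 0, 0.61, -0.0058, 0.0743, 0, 0.008, 0, 0, 0.686, -0.0097, 0.083, 0, 0.008, 0, 0, 0.762, -0.0142, 0.0913, 0, 0.008, 0, 0, 0.838, -0.0194, 0.0992, 0, 0.008, 0, 0, 0.914, -0.0251, 0.1068, 0, 0.008, 0, 0, 0.991, -0.0314, 0.1138, 0, 0.008, 0, 0, 1.067, -0.0382, 0.1204, 0, 0.008, 0, 0, 1.143, -0.0455, 0.1265, 0, 0.008, 0, 0, 1.219, -0.0532, 0.1319, 0, 0.008, 0, 0, 1.295, -0.0613, 0.1368, 0, 0.008, 0, 0, 1.372, -0.0698, 0.141, 0, 0.008, 0, 0, 1.448, -0.0785, 0.1446, 0, 0.008]
```

>>> drive_tool(
  moves=[0,0,0.076,0.0018,0.0093,0,0.008,0,0,0.152,0.0028,0.0187,0,0.008,0,0,0.229,0.0032,0.0282,0,0.008,0,0,0.305,0.0028,0.0376,0,0.008,0,0,0.381,0.0017,0.047,0,0.008,0,0,0.457,-0.0001,0.0563,0,0.008,0,0,0.533,-0.0026,0.0654,0,0.008,0,0,0.61,-0.0058,0.0743,0,0.008,0,0,0.686,-0.0097,0.083,0,0.008,0,0,0.762,-0.0142,0.0913,0,0.008,0,0,0.838,-0.0194,0.0992,0,0.008],
)

```text
time_s: 39.25
eef_pos: [0.4832, 0.1096, 0.0516]
tool_rot: [[-0.564, 0.826, -0.001], [0.826, 0.564, -0.002], [-0.001, -0.002, -1.0]]
force: [-5.0, -0.5, 1.6]
opening: 0.111
```

```bash
cat > arc.py <<'E'
from h import *
st()
st_=ctrl.get_state(); s=st_["eef_pos"][:2]; R=st_["tool_rot"][:2,:2]
hinge=np.array([.5765,.0256]); v=s-hinge; v0=np.array([.5614,.1526])-hinge
cur=(np.arctan2(v[1],v[0])-np.arctan2(v0[1],v0[0])+.5)%(2*np.pi)-.5; r=np.hypot(*v); print("gate",cur,r)
a0=np.arctan2(v[1],v[0]); yaw=np.arctan2(R[1,1],R[0,1])
import sys; n=int(sys.argv[1]); end=float(sys.argv[2]); out=[]
dy=(np.radians(-5.4)+cur-yaw)   # square the tool up to the gate on the way
for i in range(1,n+1):
    f=i/n; a=a0-(cur-end)*f; rr=r+(.1279-r)*f
    p=R.T@(hinge+rr*np.array([np.cos(a),np.sin(a)])-s)
    out+=[0,0,float(round((cur-end)*f-dy*f,3)),float(round(p[0],4)),float(round(p[1],4)),0,0.008]
print(out)
E
python3 arc.py 9 0.1
```

```text
t 39.25 pos [0.4832 0.1096 0.0516] yaw 34.32 F [-5.  -0.5  1.6] open 9.5 q [-0.24  0.5  -0.05  2.03  0.04  0.62  0.28]
gate 0.7195689474369014 0.12559288198648777
[0, 0, 0.066, 0.002, 0.0084, 0, 0.008, 0, 0, 0.132, 0.0034, 0.017, 0, 0.008, 0, 0, 0.198, 0.0043, 0.0256, 0, 0.008, 0, 0, 0.264, 0.0045, 0.0343, 0, 0.008, 0, 0, 0.33, 0.0041, 0.0431, 0, 0.008, 0, 0, 0.396, 0.0032, 0.0517, 0, 0.008, 0, 0, 0.461, 0.0016, 0.0604, 0, 0.008, 0, 0, 0.527, -0.0005, 0.0689, 0, 0.008, 0, 0, 0.593, -0.0033, 0.0772, 0, 0.008]
```

>>> drive_tool(
  moves=[0,0,0.066,0.002,0.0084,0,0.008,0,0,0.132,0.0034,0.017,0,0.008,0,0,0.198,0.0043,0.0256,0,0.008,0,0,0.264,0.0045,0.0343,0,0.008,0,0,0.33,0.0041,0.0431,0,0.008,0,0,0.396,0.0032,0.0517,0,0.008,0,0,0.461,0.0016,0.0604,0,0.008,0,0,0.527,-0.0005,0.0689,0,0.008,0,0,0.593,-0.0033,0.0772,0,0.008],
)

```text
time_s: 40.15
eef_pos: [0.5477, 0.1491, 0.0517]
tool_rot: [[-0.003, 1.0, -0.004], [1.0, 0.003, -0.003], [-0.003, -0.004, -1.0]]
force: [-2.3, -4.9, 2.9]
opening: 0.105
```

```bash
python3 arc.py 8 0.0
```

```text
t 40.15 pos [0.5477 0.1491 0.0517] yaw 0.14 F [-2.3 -4.9  2.9] open 9.0 q [-0.4   0.59  0.13  1.84 -0.11  0.72 -0.2 ]
gate 0.11097820389864 0.12677005801989286
[0, 0, 0.012, 0.0005, 0.0017, 0, 0.008, 0, 0, 0.024, 0.001, 0.0034, 0, 0.008, 0, 0, 0.036, 0.0015, 0.0051, 0, 0.008, 0, 0, 0.048, 0.0019, 0.0068, 0, 0.008, 0, 0, 0.06, 0.0024, 0.0085, 0, 0.008, 0, 0, 0.073, 0.0028, 0.0102, 0, 0.008, 0, 0, 0.085, 0.0032, 0.012, 0, 0.008, 0, 0, 0.097, 0.0035, 0.0137, 0, 0.008]
```

>>> drive_tool(
  moves=[0,0,0.012,0.0005,0.0017,0,0.008,0,0,0.024,0.001,0.0034,0,0.008,0,0,0.036,0.0015,0.0051,0,0.008,0,0,0.048,0.0019,0.0068,0,0.008,0,0,0.06,0.0024,0.0085,0,0.008,0,0,0.073,0.0028,0.0102,0,0.008,0,0,0.085,0.0032,0.012,0,0.008,0,0,0.097,0.0035,0.013,0,0.008,0,0,0.097,0.0035,0.013,0,0.008],
)

```text
time_s: 41.05
eef_pos: [0.5606, 0.1515, 0.0517]
tool_rot: [[0.095, 0.995, -0.004], [0.995, -0.095, -0.004], [-0.004, -0.003, -1.0]]
force: [-1.5, -4.6, 1.5]
opening: 0.108
```

>>> drive_tool(
  moves=[0,0,0,0,0.0005,0,0.008,0,0,0,0,0.001,0,0.008,0,0,0,0,0.0015,0,0.008,0,0,0,0,0.0015,0,0.008],
)

```text
time_s: 41.45
eef_pos: [0.5616, 0.1515, 0.0516]
tool_rot: [[0.095, 0.995, -0.005], [0.995, -0.095, -0.004], [-0.004, -0.004, -1.0]]
force: [-5.0, -1.7, 2.4]
opening: 0.107
```

>>> drive_tool(
  moves=[0,0,0,0,0.001,0,0.008,0,0,0,0,0.0015,0,0.008,0,0,0,0,0.002,0,0.008,0,0,0,0,0.002,0,0.008],
)

```text
time_s: 41.85
eef_pos: [0.5616, 0.1515, 0.0516]
tool_rot: [[0.094, 0.995, -0.008], [0.996, -0.095, -0.004], [-0.005, -0.008, -1.0]]
force: [-9.6, -1.5, 6.8]
opening: 0.108
```

Gate is on its end stop (post at x=0.5616 vs 0.5614 at the start, −10 N). Release and go to the pin.

>>> drive_tool(
  moves=[0,0,0,0,0,0,0.015,0,0,0,0,0,0,0.025,0,0,0,0,0,0,0.032,0,0,0,0,0,0,0.032,0,0,0,0,0,-0.04,0.032,0,0,0,0,0,-0.08,0.032,0,0,0,0,0,-0.12,0.032,0,0,0,0,0,-0.15,0.032,0,0,0,0,0,-0.15,0.032],
)

```text
time_s: 42.75
eef_pos: [0.5657, 0.1527, 0.2064]
tool_rot: [[0.095, 0.996, 0.0], [0.996, -0.095, -0.001], [-0.001, 0.0, -1.0]]
force: [-0.2, -0.0, -0.5]
opening: 0.374
```

```bash
python3 - <<'E'
from h import *
st(); plan((.5776,-.3601,.2),84.87)
for n in("scene","top"):
    P=cloud(grab(n)); m=(P[...,2]>.07)&(P[...,2]<.1)&(np.hypot(P[...,0]-.578,P[...,1]+.36)<.02);print("pin",m.sum(),np.median(P[m],0) if m.sum() else 0)
    m=(P[...,2]>.07)&(P[...,2]<.092)&(np.hypot(P[...,0]-.5614,P[...,1]-.1526)<.02);print("post",m.sum(),np.median(P[m],0) if m.sum() else 0)
E
```

```text
t 42.75 pos [0.5657 0.1527 0.2064] yaw -5.43 F [-0.2 -0.  -0.5] open 31.9 q [-0.43  0.44  0.2   1.6  -0.09  1.1  -0.31]
row [-0.0006, 0.0012, -1.5761] [-0.5094, 0.0604, 0.0071]
pin 37 [ 0.56754428 -0.360973    0.08617436]
post 16 [0.5556936  0.14960993 0.07934718]
pin 32 [ 0.57449708 -0.35409449  0.08775062]
post 17 [0.56060198 0.1556985  0.08167358]
```

>>> drive_tool(
  moves=[0,0,-1.576,-0.5094,0.0604,0,0.04,0,0,-1.576,-0.5094,0.0604,0,0.04,0,0,-1.576,-0.5094,0.0604,0,0.04,0,0,-1.576,-0.5094,0.0604,0,0.04,0,0,-1.576,-0.5094,0.0604,0,0.04,0,0,-1.576,-0.5094,0.0604,0,0.04,0,0,-1.576,-0.5094,0.0604,0,0.04,0,0,-1.576,-0.5094,0.0604,0,0.04,0,0,-1.576,-0.5094,0.0604,0,0.04,0,0,-1.576,-0.5094,0.0604,0,0.04,0,0,-1.576,-0.5094,0.0604,0,0.04,0,0,-1.576,-0.5094,0.0604,0,0.04,0,0,-1.576,-0.5094,0.0604,0,0.04,0,0,-1.576,-0.5094,0.0604,0,0.04,0,0,-1.576,-0.5094,0.0604,0.04,0.04,0,0,-1.576,-0.5094,0.0604,0.07,0.04,0,0,-1.576,-0.5094,0.0604,0.08,0.04,0,0,-1.576,-0.5094,0.0604,0.08,0.04],
)

```text
time_s: 44.65
eef_pos: [0.5746, -0.3588, 0.1226]
tool_rot: [[-0.996, 0.088, -0.009], [0.088, 0.996, -0.001], [0.009, -0.002, -1.0]]
force: [1.1, -0.3, 0.2]
opening: 0.47
```

```bash
python3 - <<'E'
from h import *
st(); plan((.5776,-.3601,.0588),84.87)
E
```

```text
t 44.65 pos [ 0.5746 -0.3588  0.1226] yaw 84.96 F [ 1.1 -0.3  0.2] open 40.2 q [ 0.59  0.65 -0.12  1.45  0.09  1.05  1.93]
row [-0.0022, -0.0087, 0.0016] [-0.0037, -0.0009, 0.0637]
```

>>> drive_tool(
  moves=[-0.002,-0.0087,0.0016,-0.0037,-0.001,0.03,0.04,-0.002,-0.0087,0.0016,-0.0037,-0.001,0.055,0.035,-0.002,-0.0087,0.0016,-0.0037,-0.001,0.0635,0.03,-0.002,-0.0087,0.0016,-0.0037,-0.001,0.0635,0.025,-0.002,-0.0087,0.0016,-0.0037,-0.001,0.0635,0.018,-0.002,-0.0087,0.0016,-0.0037,-0.001,0.0635,0.013,-0.002,-0.0087,0.0016,-0.0037,-0.001,0.0635,0.008,-0.002,-0.0087,0.0016,-0.0037,-0.001,0.0635,0.006,-0.002,-0.0087,0.0016,-0.0037,-0.001,0.0635,0.006],
)

```text
time_s: 45.55
eef_pos: [0.579, -0.3607, 0.0612]
tool_rot: [[-0.996, 0.089, 0.003], [0.089, 0.996, -0.002], [-0.003, -0.001, -1.0]]
force: [-0.9, 1.6, 6.5]
opening: 0.118
```

```bash
python3 - <<'E'
from h import *
st(); plan((.5776,-.3601,.20),84.87)
E
```

```text
t 45.55 pos [ 0.579  -0.3607  0.0612] yaw 84.87 F [-0.9  1.6  6.5] open 10.0 q [ 0.59  0.71 -0.12  1.51  0.1   0.92  1.92]
row [-0.0015, 0.0034, 0.0001] [0.001, 0.0003, -0.1388]
```

>>> drive_tool(
  moves=[0,0.003,0,0,0,-0.01,0.006,0,0.003,0,0,0,-0.02,0.006,0,0.003,0,0,0,-0.03,0.006,0,0.003,0,0,0,-0.045,0.006,0,0.003,0,0,0,-0.08,0.006,0,0.003,0,0,0,-0.12,0.006,0,0.003,0,0,0,-0.16,0.006,0,0.003,0,0,0,-0.16,0.006],
)

```text
time_s: 46.35
eef_pos: [0.581, -0.3619, 0.2289]
tool_rot: [[-0.996, 0.09, 0.01], [0.09, 0.996, -0.007], [-0.011, -0.006, -1.0]]
force: [0.8, -1.0, -0.3]
opening: 0.115
```

```bash
python3 - <<'E'
from h import *
st(); plan((.48,.0,.22),84.8); plan((.603,.2937,.16),84.7)
E
```

```text
t 46.35 pos [ 0.581  -0.3619  0.2289] yaw 84.85 F [ 0.8 -1.  -0.3] open 9.8 q [ 0.59  0.58 -0.13  1.29  0.08  1.27  1.94]
row [-0.0063, 0.0107, 0.0009] [0.1332, 0.3514, 0.0052]
row [-0.0063, 0.0107, 0.0026] [0.0376, 0.6554, 0.0644]
```

>>> drive_tool(
  moves=[-0.006,0.0107,0,0.133,0.351,0.005,0.006,-0.006,0.0107,0,0.133,0.351,0.005,0.006,-0.006,0.0107,0,0.133,0.351,0.005,0.006,-0.006,0.0107,0,0.133,0.351,0.005,0.006,-0.006,0.0107,0,0.133,0.351,0.005,0.006,-0.006,0.0107,0,0.133,0.351,0.005,0.006,-0.006,0.0107,0,0.133,0.351,0.005,0.006,-0.006,0.0107,0,0.133,0.351,0.005,0.006,-0.006,0.0107,0.0026,0.0376,0.655,0.01,0.006,-0.006,0.0107,0.0026,0.0376,0.655,0.01,0.006,-0.006,0.0107,0.0026,0.0376,0.655,0.01,0.006,-0.006,0.0107,0.0026,0.0376,0.655,0.01,0.006,-0.006,0.0107,0.0026,0.0376,0.655,0.01,0.006,-0.006,0.0107,0.0026,0.0376,0.655,0.04,0.006,-0.006,0.0107,0.0026,0.0376,0.655,0.07,0.006,-0.006,0.0107,0.0026,0.0376,0.655,0.07,0.006],
)

```text
time_s: 47.95
eef_pos: [0.5999, 0.2963, 0.1481]
tool_rot: [[-0.996, 0.087, -0.009], [0.087, 0.996, -0.002], [0.009, -0.003, -1.0]]
force: [-1.0, -0.5, -0.8]
opening: 0.115
```

```bash
python3 - <<'E'
from h import *
st(); plan((.603,.2937,.104),84.7)
E
```

```text
t 47.95 pos [0.5999 0.2963 0.1481] yaw 84.99 F [-1.  -0.5 -0.8] open 9.9 q [-0.35  0.63 -0.26  1.44  0.17  1.11  0.85]
row [-0.0031, -0.0086, 0.0051] [-0.0037, -0.0022, 0.0441]
```

>>> drive_tool(
  moves=[-0.003,-0.0086,0.005,-0.0037,-0.0022,0.03,0.006,-0.003,-0.0086,0.005,-0.0037,-0.0022,0.045,0.006,-0.003,-0.0086,0.005,-0.0037,-0.0022,0.048,0.006,-0.003,-0.0086,0.005,-0.0037,-0.0022,0.048,0.006],
)

```text
time_s: 48.35
eef_pos: [0.6033, 0.293, 0.101]
tool_rot: [[-0.996, 0.093, 0.001], [0.093, 0.996, -0.0], [-0.001, -0.0, -1.0]]
force: [-0.6, 0.5, -0.3]
opening: 0.118
```

```bash
python3 - <<'E'
from h import *
st(); plan((.603,.2937,.09),84.7)
A=grab("scene");B=grab("top")
a=cv2.resize(A["frame"][140:185,175:225,::-1],None,fx=8,fy=8,interpolation=cv2.INTER_CUBIC)
b=cv2.resize(B["frame"][195:240,150:200,::-1],None,fx=8,fy=8,interpolation=cv2.INTER_CUBIC)
cv2.imwrite("pics/ab15.png",np.hstack([a,b]))
E
```

```text
t 48.35 pos [0.6033 0.293  0.101 ] yaw 84.66 F [-0.6  0.5 -0.3] open 10.1 q [-0.35  0.66 -0.25  1.5   0.18  1.    0.83]
row [-0.0002, 0.0007, -0.0007] [0.0004, 0.0007, 0.011]
```

View pics/ab15.png

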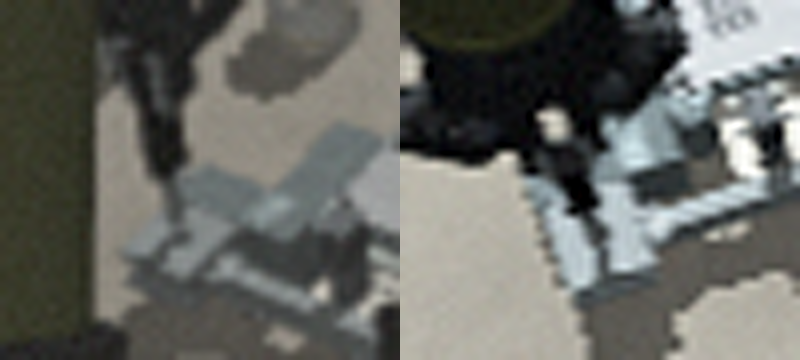

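The shank in both views (178,225 left; 595,235 right) points at the fork hole. Lower gently and feel.

>>> drive_tool(
  moves=[0,0,0,0.0004,0.0007,0.003,0.006,0,0,0,0.0004,0.0007,0.006,0.006,0,0,0,0.0004,0.0007,0.008,0.006,0,0,0,0.0004,0.0007,0.01,0.006,0,0,0,0.0004,0.0007,0.01,0.006],
)

```text
time_s: 48.95
eef_pos: [0.6033, 0.2943, 0.0916]
tool_rot: [[-0.996, 0.093, 0.002], [0.093, 0.996, 0.001], [-0.002, 0.001, -1.0]]
force: [1.3, 0.6, -0.6]
opening: 0.117
```

>>> drive_tool(
  moves=[0,0,0,0,-0.0004,0.002,0.006,0,0,0,0,-0.0004,0.004,0.006,0,0,0,0,-0.0004,0.006,0.006,0,0,0,0,-0.0004,0.008,0.006,0,0,0,0,-0.0004,0.008,0.006],
)

```text
time_s: 49.45
eef_pos: [0.6031, 0.2938, 0.0832]
tool_rot: [[-0.996, 0.093, 0.001], [0.093, 0.996, 0.0], [-0.001, 0.001, -1.0]]
force: [-0.2, -0.6, -0.2]
opening: 0.118
```

Free so far; the tip (z ≈ 0.030) is entering the lug.

>>> drive_tool(
  moves=[0,0,0,0,0,0.002,0.006,0,0,0,0,0,0.004,0.006,0,0,0,0,0,0.006,0.006,0,0,0,0,0,0.008,0.006,0,0,0,0,0,0.008,0.006],
)

```text
time_s: 49.95
eef_pos: [0.603, 0.2937, 0.0748]
tool_rot: [[-0.996, 0.093, 0.001], [0.093, 0.996, 0.0], [-0.001, 0.0, -1.0]]
force: [0.1, -0.2, -0.2]
opening: 0.114
```

>>> drive_tool(
  moves=[0,0,0,0,0,0.002,0.006,0,0,0,0,0,0.004,0.006,0,0,0,0,0,0.006,0.006,0,0,0,0,0,0.006,0.006],
)

```text
time_s: 50.35
eef_pos: [0.6028, 0.2937, 0.0684]
tool_rot: [[-0.996, 0.093, 0.0], [0.093, 0.996, -0.0], [-0.0, -0.0, -1.0]]
force: [0.2, 1.0, -0.8]
opening: 0.115
```

Expected seat at TCP z ≈ 0.0592.

>>> drive_tool(
  moves=[0,0,0,0,0,0.002,0.006,0,0,0,0,0,0.004,0.006,0,0,0,0,0,0.006,0.006,0,0,0,0,0,0.0075,0.006,0,0,0,0,0,0.0075,0.006],
)

```text
time_s: 50.85
eef_pos: [0.6026, 0.2936, 0.0606]
tool_rot: [[-0.996, 0.093, -0.0], [0.093, 0.996, -0.0], [0.0, -0.0, -1.0]]
force: [-0.1, -0.1, -0.5]
opening: 0.12
```

>>> drive_tool(
  moves=[0,0,0,0,0,0.0005,0.006,0,0,0,0,0,0.001,0.006,0,0,0,0,0,0.002,0.006,0,0,0,0,0,0.0025,0.006,0,0,0,0,0,0.0025,0.006],
)

```text
time_s: 51.35
eef_pos: [0.6031, 0.2941, 0.0592]
tool_rot: [[-0.996, 0.093, 0.001], [0.093, 0.996, 0.001], [-0.001, 0.001, -1.0]]
force: [-0.8, -0.5, 5.3]
opening: 0.119
```

Seated: stopped at exactly 0.0592 with 5 N upward. Release and rise.

>>> drive_tool(
  moves=[0,0,0,0,0,0,0.015,0,0,0,0,0,0,0.025,0,0,0,0,0,0,0.035,0,0,0,0,0,0,0.035,0,0,0,0,0,-0.03,0.035,0,0,0,0,0,-0.07,0.035,0,0,0,0,0,-0.11,0.035,0,0,0,0.05,0,-0.16,0.035,0,0,0,0.1,0,-0.18,0.035,0,0,0,0.15,-0.1,-0.18,0.035,0,0,0,0.15,-0.2,-0.18,0.035,0,0,0,0.15,-0.3,-0.18,0.035,0,0,0,0.15,-0.4,-0.18,0.035,0,0,0,0.15,-0.45,-0.18,0.035,0,0,0,0.15,-0.45,-0.18,0.035,0,0,0,0.15,-0.45,-0.18,0.035],
)

```text
time_s: 52.95
eef_pos: [0.4292, -0.0312, 0.2378]
tool_rot: [[-0.996, 0.093, 0.002], [0.093, 0.996, 0.001], [-0.002, 0.001, -1.0]]
force: [1.7, 0.2, -0.6]
opening: 0.408
```

```bash
python3 - <<'E'
from h import *
st()
for n in("scene","top"):
    im=grab(n);P=cloud(im)
    def r(name,c,rad,lo,hi):
        m=(P[...,2]>lo)&(P[...,2]<hi)&(np.hypot(P[...,0]-c[0],P[...,1]-c[1])<rad);q=P[m]
        print(n,name,len(q),(np.median(q,0).round(4),q[:,2].max().round(4)) if len(q) else 0)
    r("pin",(.6,.293),.02,.06,.11); r("post",(.56,.153),.02,.07,.1); r("tab3",(.61,.203),.02,.06,.09); r("tab2",(.605,.141),.02,.06,.09)
    r("bottle",(.51,-.467),.03,.08,.1); r("timer",(.452,.416),.05,.012,.03)
A=im; save(A,"t16.png",(145,150,275,250),6)
E
```

```text
t 52.95 pos [ 0.4292 -0.0312  0.2378] yaw 84.69 F [ 1.7  0.2 -0.6] open 34.9 q [ 0.15  0.17 -0.16  1.92  0.03  1.06  1.45]
scene pin 40 (array([0.5947, 0.29  , 0.079 ]), np.float64(0.0913))
scene post 13 (array([0.5557, 0.1504, 0.0827]), np.float64(0.0866))
scene tab3 31 (array([0.6064, 0.2017, 0.0727]), np.float64(0.0801))
scene tab2 32 (array([0.599 , 0.1385, 0.0748]), np.float64(0.0811))
scene bottle 82 (array([ 0.5077, -0.469 ,  0.084 ]), np.float64(0.0881))
scene timer 0 0
top pin 31 (array([0.5966, 0.2959, 0.0869]), np.float64(0.0933))
top post 17 (array([0.5599, 0.1555, 0.0846]), np.float64(0.0895))
top tab3 27 (array([0.6094, 0.2086, 0.0733]), np.float64(0.0809))
top tab2 28 (array([0.605 , 0.1444, 0.0758]), np.float64(0.0821))
top bottle 64 (array([ 0.5113, -0.4647,  0.0844]), np.float64(0.0905))
top timer 241 (array([0.4508, 0.4187, 0.0159]), np.float64(0.026))
```

View pics/t16.png

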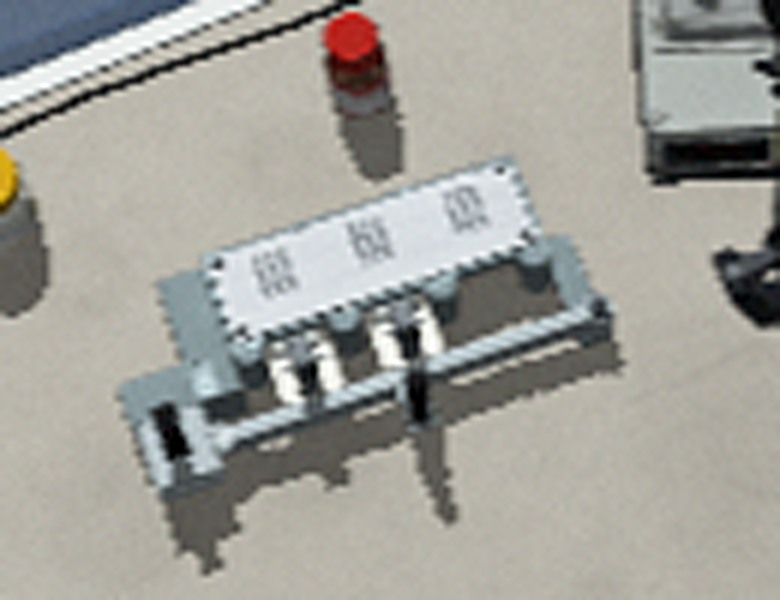

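The cartridges sit in the left (305,370) and middle (405,335) bays behind the shut gate, the pin is seated in the fork at (173,432), and the arm is clear. I hand in.

```bash
python3 -c "
from bench import ctrl
print(ctrl.finish_job())"
```

```text
the job is handed in; nothing more can be done
None
```

The dock is loaded and the job is handed in at about 53 s. I pulled the pin and parked it in the aluminium block, then opened the gate to about 1.55 rad. The two cartridges on the bench went into the left and middle bays, the gate was shut, and the pin was pushed back through fork and lug.

**Checks that agreed:**
- **Cartridges:** both stopped at their computed home positions, at about 7 N each.
- **Gate:** it reached its end stop with the post within 0.5 mm of where it started.
- **Pin:** it seated at exactly the expected height with about 5 N. The final picture shows it in the fork with the gate shut in front of both cartridges.
- **Bottle and timer:** where they were at the start, to within the camera scatter of a few mm. After the job the timer showed in the top view only.

**What failed or disagreed:**
- My first grasp of the second cartridge slid up off its tab. I took it again lower down, and it held.
- The two cameras differed by about 3–5 mm throughout, so I averaged them and relied on contact for the final fits.

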